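# Set the edge-trimming station to the scribed line

### The job

Get the edge-trimming station ready. First pack every spacer block that lies on the bench into the blue tray, all of them flat on its floor, while the tray is still well short of the scribed line; then slide the loaded tray, without lifting it, until the whole of its far long edge meets the white scribed line. The zinc jig must also be slid along the bench, without lifting, until its far edge meets the same line (before or after); leave the other things on the bench where they are.

Things in the scene. Friction and masses are not known exactly. Their poses are not given: they have to be found in the camera images.
- line (a point): middle of the white scribed line (2.5 mm wide, 560 mm long) on a dark grey setting plate let in flush with the bench (300 x 600 mm, no step, nothing to stop a part). Its y axis runs along the line, its x axis square across it, away from the robot; the point lies on the bench surface
- tray: loose blue open tray for the blocks, 52 mm (x) by 280 mm (y, long side), 18 mm high, walls and floor 4 mm thick, so 44 x 272 mm inside, about 0.35 kg empty (0.28 to 0.46). It slides freely on the bench and stays where it is left. Origin: centre of its underside. It starts on the plate with its +x long side towards the line, 60 to 105 mm short (at its middle) of it
- tray_edge_l (a point): +y end of the tray's far long edge, on its outer face, 9 mm above its underside: at (26, 140, 9) mm in the tray's frame
- tray_edge_r (a point): -y end of the same edge: at (26, -140, 9) mm in the tray's frame
- jig: loose zinc edge-trimming jig, pale metal, about 0.6 kg (0.48 to 0.78), sliding freely on the bench: base plate 70 mm (x) by 80 mm (y), 18 mm high, with a raised rib, a stop and a black knob on top (42 mm high overall). Origin: centre of its underside. It starts on the plate at the tray's right-hand (-y) end, its +x edge 40 to 90 mm short of the line
- jig_edge_l (a point): +y end of the jig's far (+x) edge: at (35, 40, 9) mm in the jig's frame
- jig_edge_r (a point): -y end of the same edge: at (35, -40, 9) mm in the jig's frame
- mid36 (a point): centre of the yellow spacer block, a loose bar 36 mm long (its x axis) of square section 34 x 34 mm, about 79 g, lying on the bench to the left or right of the tray and jig with any yaw; may be absent (None)
- mid42 (a point): centre of the orange spacer block, a loose bar 42 mm long (its x axis) of square section 34 x 34 mm, about 92 g, lying on the bench to the left or right of the tray and jig with any yaw; may be absent (None)
- mid48 (a point): centre of the green spacer block, a loose bar 48 mm long (its x axis) of square section 34 x 34 mm, about 106 g, lying on the bench to the left or right of the tray and jig with any yaw; may be absent (None)
- mid54 (a point): centre of the white spacer block, a loose bar 54 mm long (its x axis) of square section 34 x 34 mm, about 119 g, lying on the bench to the left or right of the tray and jig with any yaw; may be absent (None)
- mid60 (a point): centre of the black spacer block, a loose bar 60 mm long (its x axis) of square section 34 x 34 mm, about 132 g, lying on the bench to the left or right of the tray and jig with any yaw; may be absent (None)
- paddle: bystander: junior paddle, yellow blade 130 mm wide, about 1.18 m long, lying along the far edge of the bench; origin on its shaft
- burnisher: bystander: horn-handled burnisher, 190 mm long, 18 mm high, lying between the robot and the plate; origin at the handle's front end
- dispenser: bystander: red enamel tape dispenser, 65 x 150 mm, 93 mm high; origin: centre of its underside
- glue: bystander: glue bottle, 44 mm across, 80 mm high; origin: centre of its underside
- tape_roll: bystander: green roll core, 60 mm across, 24 mm high; origin: centre of its underside
Things that resemble listed ones, but are neither listed nor needed, are in the scene too. Of the things that look like the part that bears mid42, the smaller one is meant. Of the things that look like the part that bears mid36, the larger one is meant.

How it is judged:
By the outcome, as a careful person would: the job done as asked, in the order asked, and still so for the second after the job is handed in, with the robot touching nothing.
Of block36, block42, block48, block54, block60 only 4 to 5 are there at a start; the rules pass over those that are not, and their reading is None.
At some moment in a run one of block36, block42, block48, block54, block60, jig may be knocked a few centimetres aside while the robot is not near it.
Once in a run the grip may slacken for a moment while it holds something.
It also fails if it takes over 210 s, if anything falls off the work surface, if the arm or the gripper's body presses on something with over 40 N, if the wrist force passes 120 N, or if a joint passes its speed limit or range.

### The arm

A 7-joint arm with a two-finger parallel gripper is mounted at the origin on the work surface. World frame = base frame: x ahead of the robot, y to its left, z up, the work surface at z = 0. Lengths are in m, angles in rad, forces in N, time in s.
With the tool pointing down it reaches from about 0.425 to 0.925 m from the base axis. Payload 6.8 kg.
Tool frame: the origin (TCP) lies at the very end of the fingers, on their centre line; the grasp point (between the pads) lies bot.hold_point_z behind it (bot.hold_point_z is the distance from the TCP to the grasp point, in m); x points along the fingers, z is the direction in which the jaws open and shut, and the axes are right-handed (so a half turn about x gives the same grasp; the last joint's range is limited). The gripper opens to 85 mm and grips with 20 to 120 N. Pads are 22 mm wide; open, the fingers measure 114 mm over their backs; the gripper's body (76 mm by 85 mm) begins 54 mm behind the grasp point. The pads swing forward as they close: fully open they stand 13 mm farther back than shut.
Start: joints at [-1.44, 0.477, 0.022, 1.555, -0.011, 1.109, -0.083], TCP at [0.16, 0.656, 0.198] pointing down, gripper open.
Joint ranges: [-2.96, 2.96], [-0.34, 2.1], [-1.41, 1.46], [0.24, 2.44], [-1.37, 4.51], [0.17, 1.92], [-2.96, 2.96]. Speed limits (rad/s): [2.39, 2.39, 3.14, 3.14, 3.14, 3.14, 3.14].

### API

Orientations are given as a unit quaternion [w, x, y, z].
In Python, from station import bot gives the robot as it stands.
- The arm moves only by the tool drive_tool, never from a script. Its arguments are lists of equal length, an entry for each row: "slide": the shift along the world's x, y, z in mm, a list of three; "turn": the turn, a rotation vector about the world's x, y, z in rad, a list of three; "gripper": the opening, from 0 (shut) to 1 (fully open). A call has 1 to 10 rows; each row is the pose to reach, as a shift and turn from the pose measured when the call began; what a row does not reach only later rows make up. A row lasts 1/10 s, in which the tool goes at most 50 mm and 8.59 degrees, less where a joint would pass 70% of its speed; a pose out of reach is approached as far as the arm can. A call with a gripper value outside its range is refused whole. The fingers move at their own pace and stop on an object; "squeeze" is the grip in N (left out, the last holds). Time passes only in rows, so rows that repeat a pose let the fingers close. It gives the time, the measured TCP pose, the force and the opening at its end, in the units of the state.
- bot.get_obs(): the state, without advancing time (a new reading comes with each control period).
- bot.read_camera(name): name is "scene" or "side" or "wrist"; returns a dict with "color" (400x640x3 uint8, red, green, blue), "fovy" (degrees; the focal length in pixels is half the picture's height over the tangent of half this angle, whatever the lens; pixels are square), "cx", "cy" (the principal point, pixels), "R" (3x3) and "t" (3): a world point X has camera coordinates R X + t. Camera axes: x right, y down, z forward; pixel columns grow to the right and rows downward; lengths in m; the calibration is good to about 2 mm. The wrist camera is an equidistant fisheye: a pixel r from the principal point sees the ray r / f radians off the axis. A picture is of the moment at which its call begins. There is no depth.
- bot.hand_in(): hands the job in, once; it reports no verdict.
The state is a dict: "t": time; "q": joint angles; "joint_vel": joint speeds; "joint_torque": joint torques, N m; "eef_pos": TCP position; "tool_rot": TCP orientation; "contact_force": force on the tool from outside, world axes, zero at the start; "torque": the same for the moment, N m; "gripper_width": opening from 0.0 (shut) to 1.0 (fully open).
Only numpy, scipy, OpenCV 4.12 (cv2) and the standard library are available. Lean on these libraries where they do the work, as an engineer would, in place of code of your own. Each camera call takes 0.05 s, during which the arm holds its last target.

## Working session

There is one attempt and no reset: what is moved stays moved. The work goes in short steps, Python scripts to look and compute and a tool call to move; the robot and the scene stay as the last step left them, time stands still between calls to the robot, and variables do not carry over. Pictures are saved under pics/ and viewed, and the job is handed in when it is done.

Besides the shell and the picture viewer there is one more tool, called by a JSON object that holds its "method" and its "body". drive_tool: Moves the arm, as the interface text tells. Its arguments: {"type":"object","properties":{"slide":{"type":"array"},"turn":{"type":"array"},"gripper":{"type":"array"},"squeeze":{"type":"number"}},"required":["slide","turn","gripper"]}

```bash
ls; mkdir -p pics; cat > look.py <<'E'
import sys,cv2,numpy as np,pickle
from station import bot
def snap(name,tag):
    d=bot.read_camera(name); cv2.imwrite(f'pics/{tag}.png',d['color'][:,:,::-1]); pickle.dump(d,open(f'pics/{tag}.pkl','wb')); return d
def load(tag): return pickle.load(open(f'pics/{tag}.pkl','rb'))
def ray(d,u,v):
    f=200/np.tan(np.radians(d['fovy'])/2); 
    return f
E
python3 - <<'E'
from look import *
for n in ['scene','side','wrist']:
    d=snap(n,n+'0'); print(n,d['fovy'],d['cx'],d['cy'],(-np.array(d['R']).T@d['t']).round(3),np.array(d['R']).round(3).tolist(),{k for k in d})
o=bot.get_obs(); print(o, bot.hold_point_z)
E
```

```text
pics
scene 47.97303509920706 318.29369213233593 207.67254548126837 [1.525 0.169 0.662] [[-0.172, 0.985, -0.0], [0.53, 0.093, -0.843], [-0.831, -0.145, -0.538]] {'cy', 'R', 'fovy', 't', 'color', 'cx'}
side 46.716391107037495 328.5471842074424 194.9144525546243 [-0.029 -0.738  0.638] [[0.783, -0.622, -0.025], [-0.344, -0.399, -0.85], [0.519, 0.673, -0.527]] {'cy', 'R', 'fovy', 't', 'color', 'cx'}
wrist 65.70646984690485 320.3706451525262 202.4611793907079 [0.084 0.675 0.373] [[0.236, 0.972, -0.0], [0.924, -0.225, 0.309], [0.3, -0.073, -0.951]] {'cy', 'R', 'fovy', 't', 'color', 'cx'}
{'t': 0.15, 'q': array([-1.44009528,  0.47763727,  0.02233886,  1.55620875, -0.01147518,
        1.109297  , -0.08309226]), 'joint_vel': array([ 0.0017599 , -0.00314362,  0.00099945, -0.00468639, -0.00103451,
        0.00059002,  0.00132026]), 'joint_torque': array([ 2.26732926e-03, -5.96924508e+01,  1.60991929e+00, -2.81494474e+01,
        1.26526147e-02,  6.43135616e-03, -9.48609511e-06]), 'eef_pos': array([0.15955665, 0.65535709, 0.19733739]), 'tool_rot': array([ 0.5556209 , -0.43723623,  0.55635698,  0.43655103]), 'contact_force': array([0.96962209, 0.68772544, 0.18672245]), 'torque': array([-0.012817  ,  0.0013775 ,  0.02957506]), 'gripper_width': 0.9963821216497379} 0.0187
```

View pics/scene0.png

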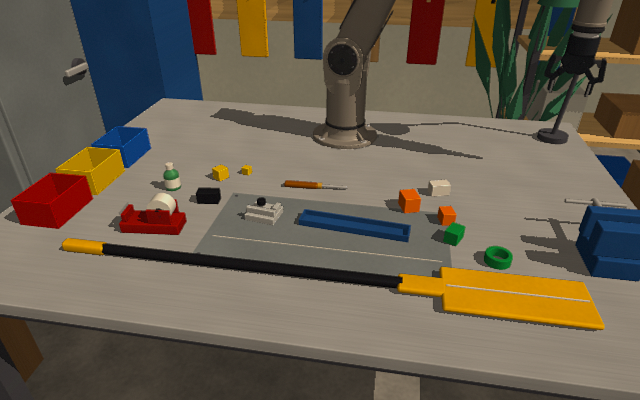

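View pics/side0.png

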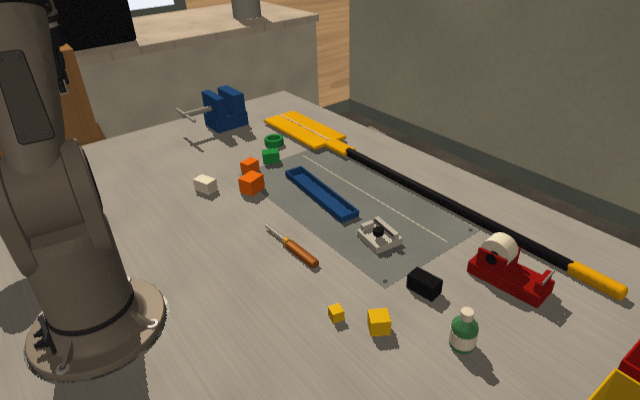

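View pics/wrist0.png

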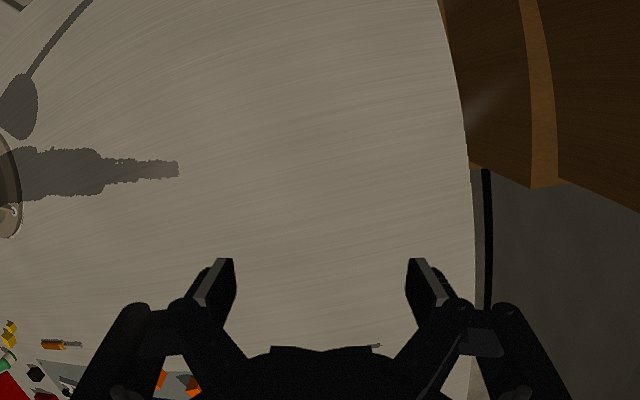

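```bash
cat >> look.py <<'E'
def cray(d,uv):
    uv=np.atleast_2d(np.asarray(uv,float)); f=200/np.tan(np.radians(d['fovy'])/2)
    p=(uv-[d['cx'],d['cy']])/f
    return p
def rays(d,uv,fish=False):
    p=cray(d,uv)
    if fish:
        r=np.linalg.norm(p,axis=1,keepdims=True)+1e-12
        c=np.hstack([np.sin(r)*p/r,np.cos(r)])
    else: c=np.hstack([p,np.ones((len(p),1))])
    R=np.array(d['R']); o=-R.T@np.array(d['t'])
    return o,c@R
def plane(d,uv,z,fish=False):
    o,w=rays(d,uv,fish); return o+w*((z-o[2])/w[:,2:3])
def tri(obs):
    A=np.zeros((3,3));b=np.zeros(3)
    for o,w in obs:
        w=w[0]/np.linalg.norm(w[0]);P=np.eye(3)-np.outer(w,w);A+=P;b+=P@o
    X=np.linalg.solve(A,b)
    res=[np.linalg.norm((np.eye(3)-np.outer(w[0],w[0])/(w[0]@w[0]))@(X-o)) for o,w in obs]
    return X,res
def proj(d,X,fish=False):
    c=np.atleast_2d(X)@np.array(d['R']).T+d['t']; f=200/np.tan(np.radians(d['fovy'])/2)
    if fish:
        r=np.linalg.norm(c[:,:2],axis=1,keepdims=True); th=np.arctan2(r[:,0],c[:,2])[:,None]; p=c[:,:2]/r*th
    else: p=c[:,:2]/c[:,2:]
    return p*f+[d['cx'],d['cy']]
from scipy.spatial.transform import Rotation as Ro
def toolR(): q=bot.get_obs()['tool_rot']; return Ro.from_quat([q[1],q[2],q[3],q[0]]).as_matrix()
E
python3 - <<'E'
from look import *
print(toolR().round(3))
s=load('scene0');d=load('side0')
pts=dict(y36=((220,174),(379,321)),ysm=((247,170),(336,313)),big_or=((409,201),(251,182)),sm_or=((447,215),(250,167)),green=((455,234),(271,156)),white=((440,188),(205,185)),black=((208,196),(424,283)),knob=((261,201),(378,230)),glue=((170,165),(466,314)))
for k,(a,b) in pts.items():
    X,r=tri([rays(s,a),rays(d,b)]);print(k,X.round(3),np.round(r,4))
# line, tray corners
print('line',plane(s,[(216,235),(452,262)],0).round(3), plane(d,[(305,157),(446,241)],0).round(3))
print('tray top',plane(s,[(303,211),(411,228),(409,240),(298,223)],.018).round(3))
print('plate',plane(s,[(233,193)],0))
E
```

```text
[[-0.    -0.972  0.236]
 [-0.001  0.236  0.972]
 [-1.    -0.    -0.001]]
y36 [ 0.39  -0.331  0.015] [0.0007 0.0007]
ysm [ 0.345 -0.263  0.011] [0.0013 0.0013]
big_or [0.461 0.233 0.023] [0.001 0.001]
sm_or [0.509 0.329 0.016] [0.0033 0.0033]
green [0.591 0.344 0.016] [0.0017 0.0017]
white [0.366 0.319 0.015] [0.0022 0.0022]
black [ 0.522 -0.317  0.017] [0.0002 0.0002]
knob [ 0.554 -0.154  0.037] [0.0001 0.0001]
glue [ 0.467 -0.447  0.074] [0.0013 0.0013]
line [[ 0.672 -0.239  0.   ]
 [ 0.679  0.334  0.   ]] [[ 0.681  0.295  0.   ]
 [ 0.677 -0.246  0.   ]]
tray top [[ 0.554 -0.041  0.018]
 [ 0.584  0.239  0.018]
 [ 0.635  0.234  0.018]
 [ 0.611 -0.043  0.018]]
plate [[ 0.46790078 -0.2654327   0.        ]]
```

{"method": "drive_tool", "body": {"slide": [[340,-355,110],[340,-355,110],[340,-355,110],[340,-355,110],[340,-355,110],[340,-355,110],[340,-355,110],[340,-355,110],[340,-355,110],[340,-355,110]], "turn": [[0,0,0.238],[0,0,0.238],[0,0,0.238],[0,0,0.238],[0,0,0.238],[0,0,0.238],[0,0,0.238],[0,0,0.238],[0,0,0.238],[0,0,0.238]], "gripper": [1,1,1,1,1,1,1,1,1,1]}}

```text
t: 1.15
eef_pos: [0.4979, 0.3013, 0.3069]
tool_rot: [0.5, -0.5, 0.501, 0.5]
contact_force: [0.2, 0.5, -0.5]
gripper_width: 1.002
```

{"method": "drive_tool", "body": {"slide": [[0,0,0],[0,0,0],[0,0,0]], "turn": [[0,0,0],[0,0,0],[0,0,0]], "gripper": [1,1,1]}}

```text
t: 1.45
eef_pos: [0.4968, 0.3023, 0.3064]
tool_rot: [0.499, -0.5, 0.5, 0.5]
contact_force: [0.3, 0.1, -0.1]
gripper_width: 1.002
```

```bash
python3 - <<'E'
from look import *
d=snap('wrist','w1'); o=bot.get_obs(); print(o['t'],o['eef_pos'],toolR().round(3),o['joint_vel'].round(3))
E
```

```text
1.5 [0.49652051 0.30270202 0.30631904] [[-0.001 -1.    -0.002]
 [-0.001 -0.002  1.   ]
 [-1.     0.001 -0.001]] [-0.007  0.    -0.    -0.001  0.002 -0.001  0.004]
```

View pics/w1.png

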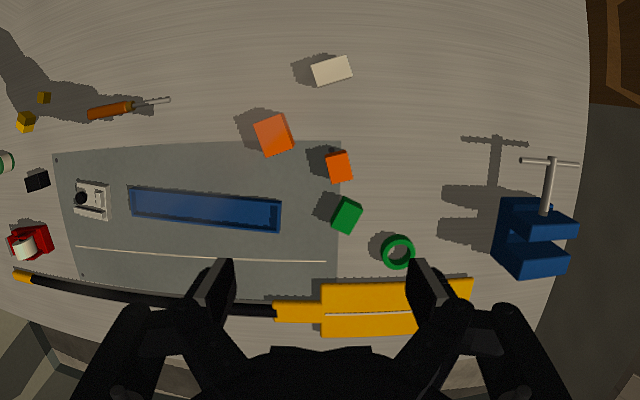

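```bash
cat >> look.py <<'E'
def masks(img):
    h=cv2.cvtColor(img,cv2.COLOR_RGB2HSV); H,S,V=[h[...,i].astype(int) for i in range(3)]
    return dict(orange=(H>=4)&(H<=14)&(S>180)&(V>90), yellow=(H>=19)&(H<=28)&(S>170)&(V>80), green=(H>=52)&(H<=80)&(S>140)&(V>50),
      white=(S<55)&(V>150), black=(V<45), blue=(H>=103)&(H<=117)&(S>140))
def comps(m,amin):
    n,l,st,c=cv2.connectedComponentsWithStats(m.astype(np.uint8)); return [(l==i,st[i],c[i]) for i in range(1,n) if st[i][4]>=amin]
def rect(P):
    (c,(a,b),t)=cv2.minAreaRect((np.asarray(P)[:,:2]*1000).astype(np.float32))
    if a<b: a,b,t=b,a,t+90
    return np.array(c)/1000,a,b,((t+90)%180)-90
def block(d,m,z=.034,fish=True,pad=0.0,otsu=True):
    V=d['color'].max(2)
    if otsu:
        th,_=cv2.threshold(V[m].reshape(-1,1),0,255,cv2.THRESH_OTSU)
        v=V[m]; lo,hi=np.median(v[v<=th]),np.median(v[v>th])
        mt=m&(V>th) if hi-lo>18 else m
        cs=comps(mt,10); mt=max(cs,key=lambda c:c[1][4])[0]
    else: mt=m
    cs,_=cv2.findContours(cv2.resize(mt.astype(np.uint8),None,fx=4,fy=4,interpolation=cv2.INTER_NEAREST),cv2.RETR_EXTERNAL,cv2.CHAIN_APPROX_NONE)
    c=max(cs,key=cv2.contourArea)[:,0].astype(float)
    uv=(c+.5)/4-.5
    return rect(plane(d,uv,z,fish)),mt.sum()
E
cat > det.py <<'E'
from look import *
tag=sys.argv[1]; d=load(tag)
vis=d['color'][:,:,::-1].copy()
M=masks(d['color'])
for k in ['orange','yellow','green','white']:
    for m,st,c in comps(M[k],60):
        (C,a,b,t),n=block(d,m)
        if a<90 and b>10: print(k,c.round(0),'top',C.round(4),'size %.1f %.1f yaw %.1f'%(a,b,t),n)
E
python3 det.py w1
```

```text
orange [274. 135.] top [0.4617 0.2336] size 54.6 44.6 yaw 19.6 1041
orange [339. 168.] top [0.5107 0.3308] size 41.9 34.2 yaw 13.6 587
yellow [40. 97.] top [ 0.3482 -0.2467] size 25.1 23.4 yaw 79.6 71
yellow [ 23. 124.] top [ 0.3955 -0.3341] size 36.4 20.0 yaw 61.2 62
yellow [462. 287.] top [0.736  0.5635] size 55.0 48.0 yaw 89.6 334
green [347. 217.] top [0.5894 0.344 ] size 48.6 33.9 yaw -26.4 579
green [397. 253.] top [0.6551 0.4339] size 56.9 55.2 yaw 4.9 342
white [ 94. 196.] top [ 0.5531 -0.1247] size 77.2 49.2 yaw 80.1 249
white [ 21. 251.] top [ 0.6942 -0.4475] size 59.6 42.9 yaw -81.3 128
```

```bash
python3 - <<'E'
from look import *
d=load('w1'); im=d['color']; print(im[70,331],im[200,94],im[248,200],im[215,205],im[180,38],im[230,205],im[160,250],im[187,130])
s=load('scene0'); M=masks(s['color'])
crop=cv2.resize(im[40:260,0:440][:,:,::-1],None,fx=1.8,fy=1.8,interpolation=cv2.INTER_CUBIC); cv2.imwrite('pics/c1.png',crop)
E
```

```text
[177 163 134] [159 151 129] [96 93 83] [42 61 88] [28 25 23] [95 96 84] [103  97  85] [65 62 52]
```

View pics/c1.png

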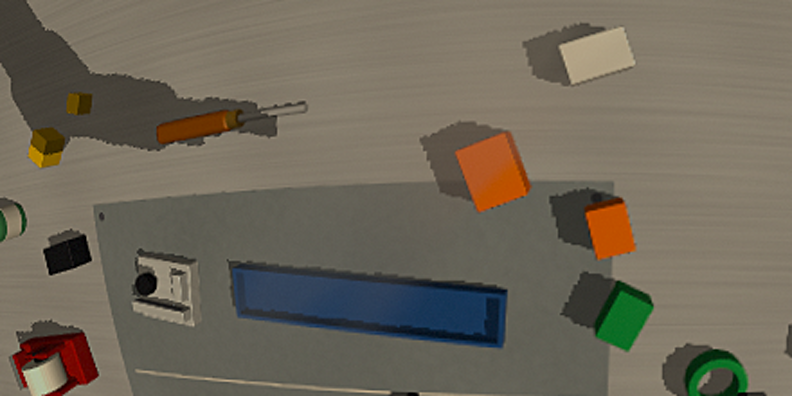

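{"method": "drive_tool", "body": {"slide": [[160,-200,-30],[160,-200,-30],[160,-200,-30],[160,-200,-30],[160,-200,-30],[160,-200,-30],[160,-200,-30],[160,-200,-30]], "turn": [[0,0,0],[0,0,0],[0,0,0],[0,0,0],[0,0,0],[0,0,0],[0,0,0],[0,0,0]], "gripper": [1,1,1,1,1,1,1,1]}}

```text
t: 2.3
eef_pos: [0.6556, 0.1056, 0.2759]
tool_rot: [0.498, -0.501, 0.499, 0.502]
contact_force: [-0.2, 0.5, -0.5]
gripper_width: 1.002
```

```bash
sed -i "s/white=(S<55)&(V>150)/white=(S<75)\&(V>150)/; s/blue=(H>=103)&(H<=117)&(S>140)/blue=(H>=100)\&(H<=120)\&(S>100)/" look.py
python3 - <<'E'
from look import *
d=snap('wrist','w2'); o=bot.get_obs(); print(o['t'],o['eef_pos'])
E
echo w1; python3 det.py w1|grep white; echo w2; python3 det.py w2
```

```text
2.35 [0.65554674 0.10593446 0.27620423]
w1
white [331.  70.] top [0.3669 0.319 ] size 54.2 34.4 yaw -72.0 837
white [ 94. 196.] top [ 0.5531 -0.1247] size 77.2 49.2 yaw 80.1 249
w2
orange [178.   2.] top [ 0.4144 -0.0965] size 39.4 12.5 yaw 79.0 109
orange [416.  27.] top [0.4585 0.2374] size 55.4 44.2 yaw 19.9 1050
orange [476.  70.] top [0.5108 0.3307] size 42.1 33.8 yaw 14.3 522
yellow [73. 22.] top [ 0.3874 -0.3294] size 36.7 36.0 yaw 56.9 221
green [482. 126.] top [0.5902 0.3441] size 47.8 33.5 yaw -26.4 496
green [520. 171.] top [0.6583 0.4295] size 57.0 56.2 yaw -80.1 331
white [162.  97.] top [ 0.5569 -0.1315] size 75.6 44.3 yaw 81.2 559
white [154. 126.] top [ 0.5941 -0.1406] size 81.4 12.6 yaw 81.7 222
white [ 44. 181.] top [ 0.6738 -0.4263] size 75.9 41.7 yaw -83.6 391
```

View pics/w2.png

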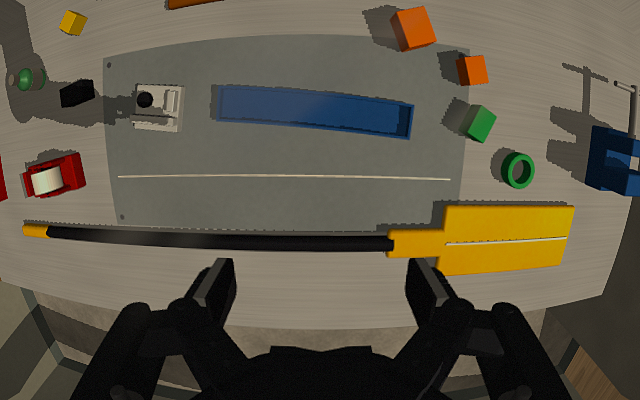

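```bash
cat > tray.py <<'E'
from look import *
from scipy.spatial.transform import Rotation
def fit_line(d,z=0,lo=0,hi=640,roi=None):
    # bright thin line on the plate: tophat
    g=d['color'].astype(int).min(2).astype(np.uint8)
    th=cv2.morphologyEx(g,cv2.MORPH_TOPHAT,np.ones((9,9),np.uint8))
    m=(th>22)
    P=[]
    ys,xs=np.nonzero(m); X=plane(d,np.c_[xs,ys],0,True)
    k=(abs(X[:,0]-.676)<.02)&(X[:,1]>-.26)&(X[:,1]<.34)
    X=X[k]; w=th[ys[k],xs[k]].astype(float)
    for _ in range(4):
        a=np.polyfit(X[:,1],X[:,0],1,w=w); r=abs(np.polyval(a,X[:,1])-X[:,0]); kk=r<max(.0025,2*np.median(r)); X=X[kk];w=w[kk]
    return a,len(X),X[:,1].min(),X[:,1].max(),np.std(np.polyval(a,X[:,1])-X[:,0])
if __name__=='__main__':
    d=load(sys.argv[1]); a,n,lo,hi,sd=fit_line(d)
    print('line x=%.4f+%.4f*y'%(a[1],a[0]),n,lo,hi,sd)
    m=max(comps(masks(d['color'])['blue'],300),key=lambda c:c[1][4] if 80<c[2][0]<500 else 0)[0]
    cs,_=cv2.findContours(cv2.resize(m.astype(np.uint8),None,fx=4,fy=4,interpolation=cv2.INTER_NEAREST),cv2.RETR_EXTERNAL,cv2.CHAIN_APPROX_NONE)
    c=max(cs,key=cv2.contourArea)[:,0].astype(float)
    for z in (0,.018):
        P=plane(d,(c+.5)/4-.5,z,True); C,A,B,t=rect(P); print('z',z,C.round(4),A,B,t)
E
python3 tray.py w2; python3 - <<'E'
from look import *
d=load('w2'); im=d['color'][75:190,100:470,::-1]; cv2.imwrite('pics/c2.png',cv2.resize(im,None,fx=2.15,fy=2.15,interpolation=cv2.INTER_CUBIC))
E
```

```text
line x=0.6797+0.0108*y 694 -0.24605763692930285 0.3134266516866484 0.001035744264246098
z 0 [0.5828 0.0974] 292.1408386230469 55.628658294677734 84.4709701538086
z 0.018 [0.5826 0.0978] 280.5072937011719 53.41342544555664 84.47100830078125
```

View pics/c2.png

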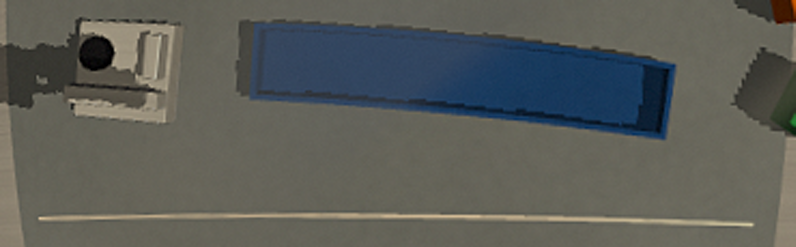

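{"method": "drive_tool", "body": {"slide": [[-145,225,-176],[-145,225,-176],[-145,225,-176],[-145,225,-176],[-145,225,-176],[-145,225,-176],[-145,225,-176],[-145,225,-176],[-145,225,-216],[-145,225,-216]], "turn": [[0,0,0.245],[0,0,0.245],[0,0,0.245],[0,0,0.245],[0,0,0.245],[0,0,0.245],[0,0,0.245],[0,0,0.245],[0,0,0.245],[0,0,0.245]], "gripper": [1,1,1,1,1,1,1,1,1,1], "squeeze": 50}}

```text
t: 3.35
eef_pos: [0.5077, 0.3296, 0.0574]
tool_rot: [0.43, -0.558, 0.436, 0.56]
contact_force: [-0.3, -0.6, -0.6]
gripper_width: 1.003
```

```bash
cat > st.py <<'E'
from look import *
o=bot.get_obs(); R=toolR(); print('t %.2f'%o['t'],'pos',o['eef_pos'].round(4),'zyaw %.2f'%np.degrees(np.arctan2(R[1,2],R[0,2])),'tilt',R[:,0].round(3),'q1,7',o['q'][[0,6]].round(2),'w %.3f'%o['gripper_width'],'F',o['contact_force'].round(1))
if len(sys.argv)>1:
    snap('wrist',sys.argv[1])
E
python3 st.py w3; python3 det.py w3
```

```text
t 3.35 pos [0.5077 0.3296 0.0574] zyaw 104.47 tilt [-0.007 -0.004 -1.   ] q1,7 [-0.78  1.23] w 1.003 F [-0.3 -0.6 -0.6]
orange [ 6. 30.] top [ 0.3995 -0.0198] size 46.9 19.0 yaw 80.3 206
orange [196. 122.] top [0.4439 0.2243] size 45.5 17.5 yaw -70.6 997
orange [319. 223.] top [0.5106 0.3304] size 41.1 33.5 yaw 14.5 2553
yellow [184. 391.] top [0.7539 0.2349] size 30.1 28.9 yaw 89.1 196
green [314. 311.] top [0.59   0.3437] size 48.2 33.3 yaw -26.8 1780
white [357.  19.] top [0.3693 0.3193] size 53.4 28.7 yaw -72.1 3199
```

View pics/w3.png

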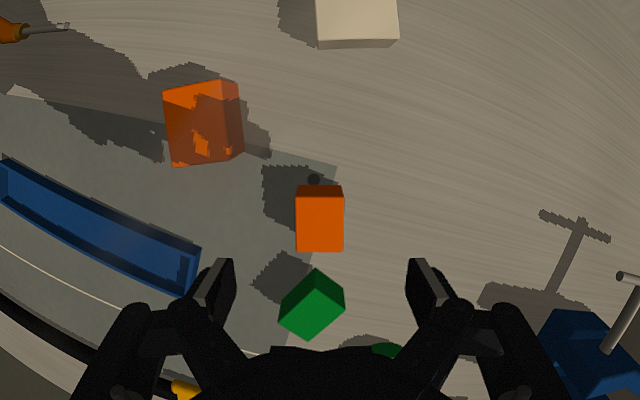

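{"method": "drive_tool", "body": {"slide": [[3,1,-25],[3,1,-45],[3,1,-45],[3,1,-45],[3,1,-45],[3,1,-45],[3,1,-45],[3,1,-45],[3,1,-45]], "turn": [[0,0,0],[0,0,0],[0,0,0],[0,0,0],[0,0,0],[0,0,0],[0,0,0],[0,0,0],[0,0,0]], "gripper": [1,1,1,0.2,0.2,0.2,0.2,0.2,0.2]}}

```text
t: 4.3
eef_pos: [0.5121, 0.331, 0.0146]
tool_rot: [0.431, -0.558, 0.435, 0.56]
contact_force: [0.2, -0.2, 0.5]
gripper_width: 0.197
```

```bash
python3 st.py w4
```

```text
t 4.30 pos [0.5121 0.331  0.0146] zyaw 104.42 tilt [-0.005 -0.003 -1.   ] q1,7 [-0.76  1.24] w 0.197 F [ 0.2 -0.2  0.5]
```

View pics/w4.png

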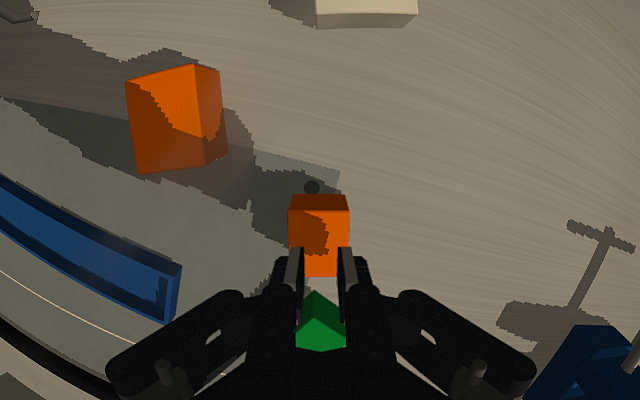

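```bash
python3 - <<'E'
from look import *
d=load('w4'); o=bot.get_obs()
for z in (.0,.0146,.034,.04): print(z,proj(d,[o['eef_pos'][0],o['eef_pos'][1],z],True).round(0))
c=np.array([.511,.3305]); a=np.radians(14.4); u=np.array([np.cos(a),np.sin(a)]);v=np.array([-u[1],u[0]])
for s,t in ((1,1),(1,-1),(-1,-1),(-1,1)): print(proj(d,np.r_[c+u*.021*s+v*.017*t,.034],True).round(0))
print(-np.array(d['R']).T@d['t'])
E
python3 det.py w4 | grep ora
python3 -c "
import cv2;i=cv2.imread('pics/w4.png')[170:340,220:420];cv2.imwrite('pics/c4.png',cv2.resize(i,None,fx=3.5,fy=3.5,interpolation=2))"
```

```text
0.0 [[319. 226.]]
0.0146 [[319. 234.]]
0.034 [[319. 248.]]
0.04 [[319. 253.]]
[[347. 278.]]
[[290. 278.]]
[[287. 211.]]
[[350. 211.]]
[0.43717757 0.31271941 0.19094295]
orange [173. 116.] top [0.454  0.2285] size 42.9 40.9 yaw -70.6 2769
orange [319. 238.] top [0.5093 0.3343] size 41.4 25.0 yaw 13.6 1715
```

View pics/c4.png

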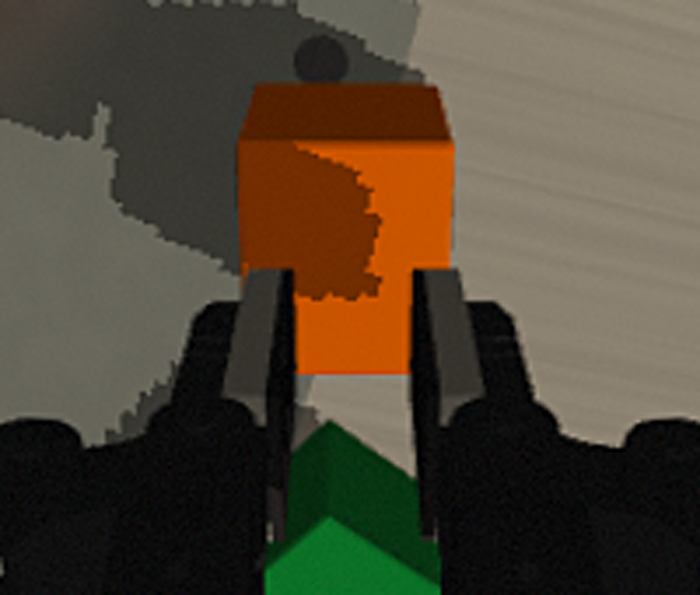

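```bash
python3 - <<'E'
from look import *
d=load('w4'); o=bot.get_obs(); R=toolR(); p=o['eef_pos']
for back in (0,.01,.02,.03,.04):
  for s in (-1,1):
    print(back,s,proj(d,p+R@np.array([-back,.011,s*.00837]),True).round(0),proj(d,p+R@np.array([-back,.011,s*.017]),True).round(0))
E
```

```text
0 -1 [[305. 218.]] [[291. 218.]]
0 1 [[333. 218.]] [[347. 218.]]
0.01 -1 [[305. 224.]] [[290. 224.]]
0.01 1 [[333. 224.]] [[348. 224.]]
0.02 -1 [[304. 231.]] [[288. 231.]]
0.02 1 [[334. 231.]] [[350. 231.]]
0.03 -1 [[303. 238.]] [[286. 238.]]
0.03 1 [[335. 238.]] [[352. 238.]]
0.04 -1 [[302. 247.]] [[284. 247.]]
0.04 1 [[336. 247.]] [[354. 247.]]
```

```bash
python3 - <<'E'
from look import *
o=bot.get_obs();p=o['eef_pos'];R=toolR()
ims=[]
for n in ('scene','side'):
    d=snap(n,n+'4'); c=proj(d,p)[0]; print(n,c, proj(d,p+R@np.array([-.0187,0,0])))
    x,y=int(c[0]),int(c[1]); im=d['color'][:,:,::-1].copy(); im[y,x]=(255,0,255)
    im=im[max(0,y-60):y+30,x-45:x+45]; ims.append(cv2.resize(im,(400,400),interpolation=cv2.INTER_NEAREST))
cv2.imwrite('pics/c5.png',np.hstack(ims))
E
```

```text
scene [446.98266756 216.94013674] [[448.12684735 210.91063259]]
side [249.65832304 165.97032226] [[248.92565357 160.15788963]]
```

View pics/c5.png

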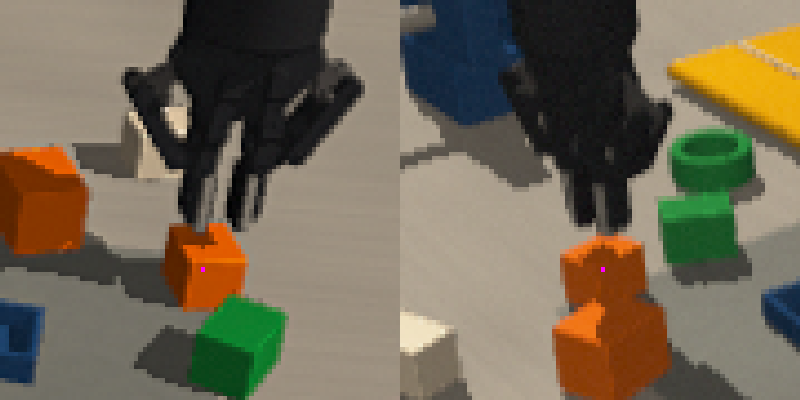

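{"method": "drive_tool", "body": {"slide": [[0,0,25],[0,0,25],[0,0,15],[0,0,0],[0,0,-15],[0,0,-15],[0,0,-15]], "turn": [[0,0,0],[0,0,0],[0,0,0],[0,0,0],[0,0,0],[0,0,0],[0,0,0]], "gripper": [1,1,1,1,1,1,1]}}

```text
t: 5.15
eef_pos: [0.5112, 0.3303, -0.0021]
tool_rot: [0.43, -0.558, 0.436, 0.56]
contact_force: [0.2, -0.4, 0.1]
gripper_width: 0.999
```

```bash
cat > two.py <<'E'
from look import *
o=bot.get_obs();p=o['eef_pos'];R=toolR();tag=sys.argv[1]
ims=[]
for n in ('scene','side'):
    d=snap(n,n+tag); c=proj(d,p)[0]; print(n,c.round(1), proj(d,p+R@np.array([-.02,0,0])).round(1))
    x,y=int(round(c[0])),int(round(c[1])); im=d['color'][:,:,::-1].copy(); im[y,x]=(255,0,255)
    im=im[max(0,y-60):y+30,x-45:x+45]; ims.append(cv2.resize(im,(400,400),interpolation=cv2.INTER_NEAREST))
cv2.imwrite(f'pics/two{tag}.png',np.hstack(ims))
E
python3 st.py w5;python3 two.py 5
```

```text
t 5.15 pos [ 0.5112  0.3303 -0.0021] zyaw 104.41 tilt [-0.007 -0.005 -1.   ] q1,7 [-0.76  1.24] w 0.999 F [ 0.2 -0.4  0.1]
scene [445.9 221.9] [[447.2 215.5]]
side [250.3 170.8] [[249.5 164.7]]
```

View pics/two5.png

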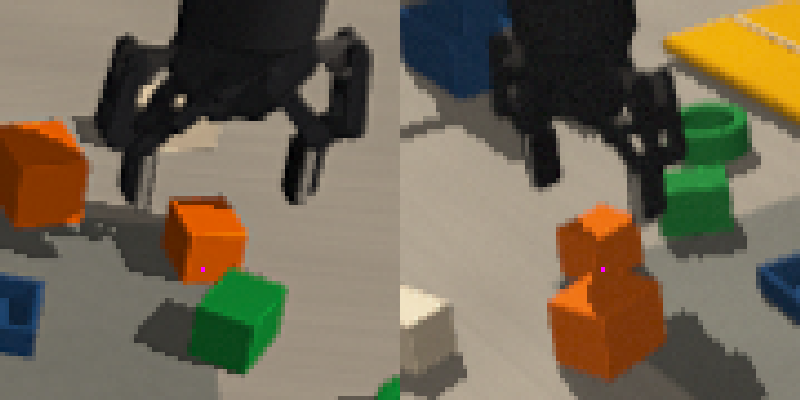

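View pics/w5.png

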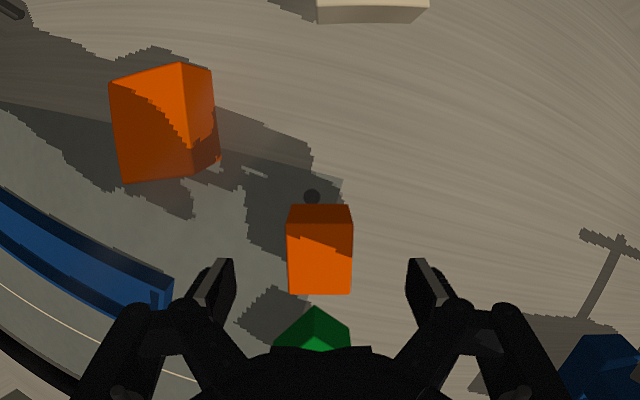

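{"method": "drive_tool", "body": {"slide": [[0,0,-16],[0,0,-16],[0,0,-16],[0,0,-16],[0,0,-16],[0,0,-16],[0,0,-16],[0,0,-16]], "turn": [[0,0,0],[0,0,0],[0,0,0],[0,0,0],[0,0,0],[0,0,0],[0,0,0],[0,0,0]], "gripper": [1,1,0.2,0.2,0.2,0.2,0.2,0.2]}}

```text
t: 6.1
eef_pos: [0.5129, 0.3314, -0.0158]
tool_rot: [0.432, -0.558, 0.435, 0.559]
contact_force: [0.4, -0.6, 3.8]
gripper_width: 0.385
```

```bash
python3 st.py w6;python3 two.py 6
```

```text
t 6.10 pos [ 0.5129  0.3314 -0.0158] zyaw 104.41 tilt [-0.004 -0.002 -1.   ] q1,7 [-0.76  1.24] w 0.385 F [ 0.4 -0.6  3.8]
scene [445.4 226.7] [[446.6 220.4]]
side [251. 175.] [[250.3 169. ]]
```

View pics/two6.png

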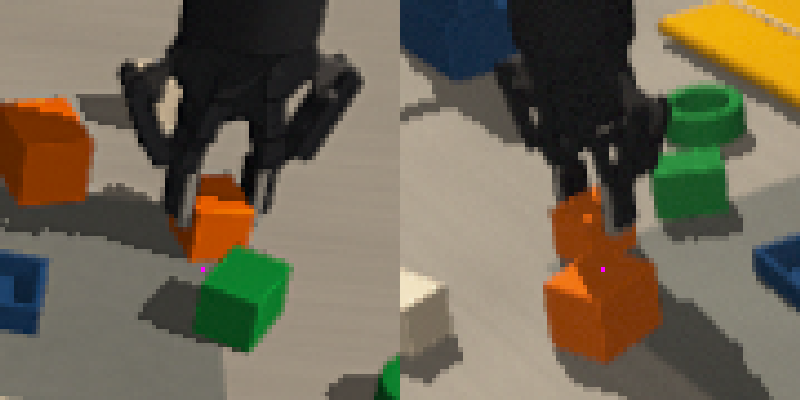

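View pics/w6.png

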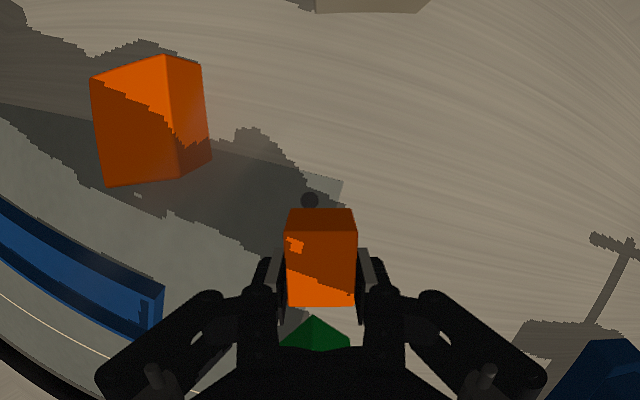

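{"method": "drive_tool", "body": {"slide": [[0,0,40],[5,-10,60],[75,-177,60],[75,-177,60],[75,-177,60],[75,-177,60],[75,-177,60],[75,-177,60],[75,-177,60],[75,-177,60]], "turn": [[0,0,0],[0,0,-0.15],[0,0,-0.3],[0,0,-0.45],[0,0,-0.6],[0,0,-0.75],[0,0,-0.9],[0,0,-1.05],[0,0,-1.2],[0,0,-1.3]], "gripper": [0.2,0.2,0.2,0.2,0.2,0.2,0.2,0.2,0.2,0.2]}}

```text
t: 7.25
eef_pos: [0.5871, 0.1542, 0.0435]
tool_rot: [0.682, -0.179, 0.685, 0.182]
contact_force: [-0.5, -0.3, -0.8]
gripper_width: 0.383
```

{"method": "drive_tool", "body": {"slide": [[0,0,0],[0,0,0],[0,0,0],[0,0,0],[0,0,0],[0,0,0]], "turn": [[0,0,-0.15],[0,0,-0.3],[0,0,-0.45],[0,0,-0.62],[0,0,-0.62],[0,0,-0.62]], "gripper": [0.2,0.2,0.2,0.2,0.2,0.2]}}

```text
t: 7.85
eef_pos: [0.5866, 0.1543, 0.043]
tool_rot: [0.705, 0.037, 0.707, -0.034]
contact_force: [0.4, 0.1, 0.2]
gripper_width: 0.384
```

```bash
python3 st.py w7
```

```text
t 7.85 pos [0.5866 0.1543 0.043 ] zyaw -5.74 tilt [-0.003  0.004 -1.   ] q1,7 [-0.81 -0.  ] w 0.384 F [0.4 0.1 0.2]
```

View pics/w7.png

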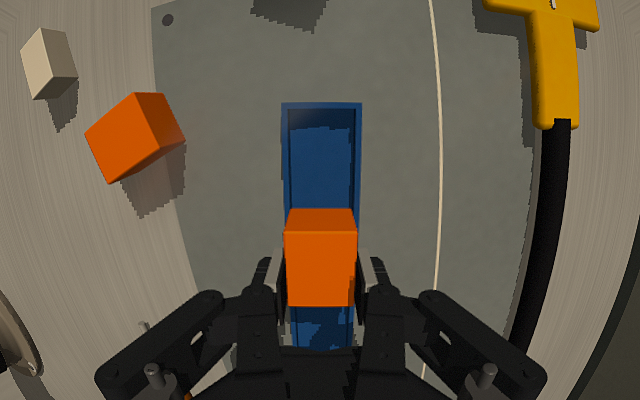

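```bash
python3 - <<'E'
from look import *
d=load('w7')
P=plane(d,[(282,103),(361.5,103.5)],.018,True);print(P.round(4),P.mean(0).round(4), np.linalg.norm(P[0]-P[1]))
t=np.radians(84.47);c=np.array([.5826,.0978]);print('pred',c+.14*np.array([np.cos(t),np.sin(t)]))
print('block top ctr',plane(d,[(285,233),(357,233),(357,305),(285,305)],.034+.057,True).round(4))
E
```

```text
[[0.571  0.2384 0.018 ]
 [0.6218 0.233  0.018 ]] [0.5964 0.2357 0.018 ] 0.05104369124834584
pred [0.59609137 0.23714842]
block top ctr [[0.574  0.1796 0.091 ]
 [0.6064 0.1764 0.091 ]
 [0.6044 0.136  0.091 ]
 [0.5679 0.1397 0.091 ]]
```

{"method": "drive_tool", "body": {"slide": [[1,-3,0],[1,-3,-30],[1,-3,-55],[1,-3,-55],[1,-3,-55],[1,-3,-55]], "turn": [[0,0,0],[0,0,0],[0,0,0],[0,0,0],[0,0,0],[0,0,0]], "gripper": [0.2,0.2,0.2,0.2,0.2,0.2]}}

```text
t: 8.5
eef_pos: [0.5879, 0.1511, -0.0115]
tool_rot: [0.705, 0.037, 0.707, -0.034]
contact_force: [0.5, 0.8, -1.3]
gripper_width: 0.386
```

```bash
python3 st.py w8
```

```text
t 8.50 pos [ 0.5879  0.1511 -0.0115] zyaw -5.70 tilt [-0.003  0.004 -1.   ] q1,7 [-0.76  0.05] w 0.386 F [ 0.5  0.8 -1.3]
```

View pics/w8.png

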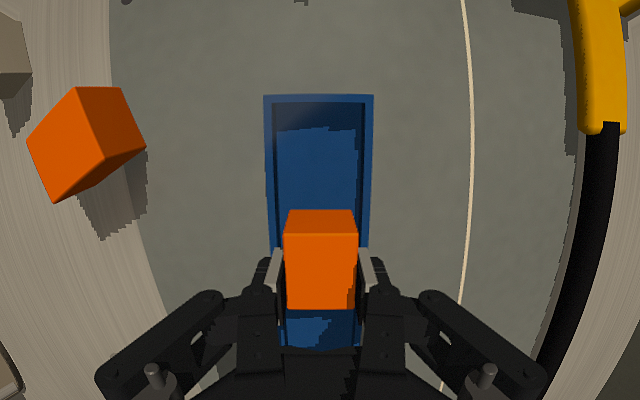

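{"method": "drive_tool", "body": {"slide": [[0,0,0],[0,0,0],[0,0,0],[0,0,40],[-10,10,80],[-221,168,80],[-221,168,80],[-221,168,80],[-221,168,80],[-221,168,80]], "turn": [[0,0,0],[0,0,0],[0,0,0],[0,0,0],[0,0,0],[0,0,0.414],[0,0,0.414],[0,0,0.414],[0,0,0.414],[0,0,0.414]], "gripper": [0.6,0.8,1,1,1,1,1,1,1,1]}}

```text
t: 9.55
eef_pos: [0.3762, 0.3121, 0.0689]
tool_rot: [0.697, -0.109, 0.699, 0.112]
contact_force: [0.4, 1.3, 0.1]
gripper_width: 1.002
```

{"method": "drive_tool", "body": {"slide": [[0,0,0],[0,0,0],[0,0,0]], "turn": [[0,0,0],[0,0,0],[0,0,0]], "gripper": [1,1,1]}}

```text
t: 9.85
eef_pos: [0.3772, 0.3114, 0.0692]
tool_rot: [0.698, -0.109, 0.699, 0.112]
contact_force: [0.8, 0.8, 0.7]
gripper_width: 0.997
```

```bash
python3 st.py w9; python3 det.py w9
```

```text
t 9.85 pos [0.3772 0.3114 0.0692] zyaw 17.94 tilt [-0.003  0.004 -1.   ] q1,7 [-1.29 -0.15] w 0.997 F [0.8 0.8 0.7]
orange [381. 315.] top [0.4656 0.2279] size 54.8 46.3 yaw 19.5 2032
orange [458. 381.] top [0.5941 0.1549] size 38.3 34.9 yaw 85.3 394
green [608. 180.] top [0.6467 0.4343] size 56.7 55.5 yaw 9.9 601
green [544. 248.] top [0.5898 0.3436] size 48.6 33.1 yaw -26.7 1032
white [308. 202.] top [0.3669 0.3187] size 52.2 32.7 yaw -72.2 3046
```

View pics/w9.png

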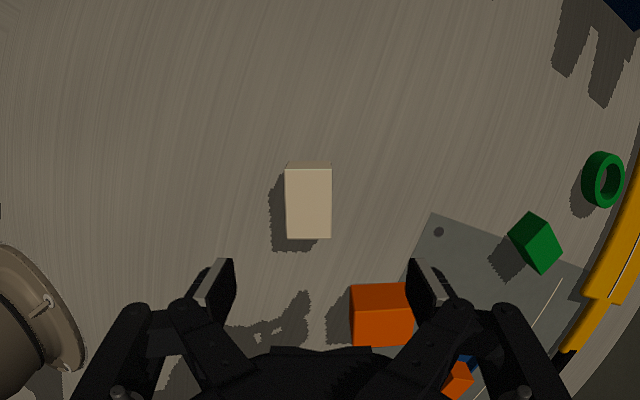

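{"method": "drive_tool", "body": {"slide": [[-10,8,0],[-11,8,-45],[-11,8,-86],[-11,8,-86],[-11,8,-86],[-11,8,-86],[-11,8,-86],[-11,8,-86],[-11,8,-86],[-11,8,-86]], "turn": [[0,0,0],[0,0,0],[0,0,0],[0,0,0],[0,0,0],[0,0,0],[0,0,0],[0,0,0],[0,0,0],[0,0,0]], "gripper": [1,1,1,1,0.2,0.2,0.2,0.2,0.2,0.2]}}

```text
t: 10.9
eef_pos: [0.3673, 0.32, -0.0151]
tool_rot: [0.698, -0.107, 0.699, 0.112]
contact_force: [-2.0, -1.4, 10.3]
gripper_width: 0.38
```

```bash
python3 st.py w10
```

```text
t 10.90 pos [ 0.3673  0.32   -0.0151] zyaw 17.86 tilt [-0.002  0.007 -1.   ] q1,7 [-1.21 -0.05] w 0.380 F [-2.  -1.4 10.3]
```

View pics/w10.png

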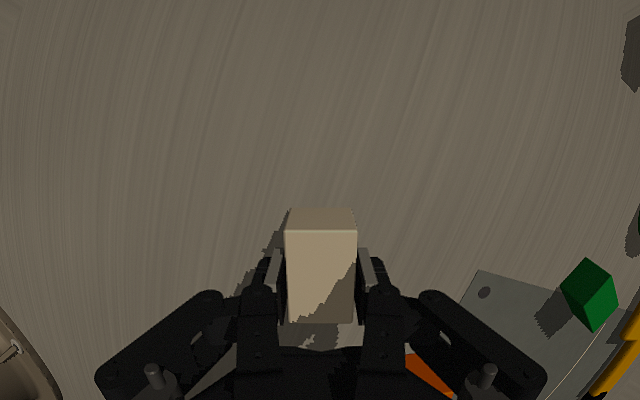

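{"method": "drive_tool", "body": {"slide": [[0,0,40],[20,0,62],[70,-5,62],[120,-10,62],[155,-25,62],[190,-70,62],[216,-120,62],[216,-170,62],[216,-218,62],[216,-218,62]], "turn": [[0,0,0],[0,0,0],[0,0,-0.1],[0,0,-0.2],[0,0,-0.3],[0,0,-0.41],[0,0,-0.41],[0,0,-0.41],[0,0,-0.41],[0,0,-0.41]], "gripper": [0.2,0.2,0.2,0.2,0.2,0.2,0.2,0.2,0.2,0.2]}}

```text
t: 11.95
eef_pos: [0.5835, 0.0935, 0.0483]
tool_rot: [0.707, 0.039, 0.705, -0.037]
contact_force: [-0.3, -0.8, -0.6]
gripper_width: 0.384
```

{"method": "drive_tool", "body": {"slide": [[0,0,0],[0,0,0]], "turn": [[0,0,0],[0,0,0]], "gripper": [0.2,0.2]}}

```text
t: 12.15
eef_pos: [0.5837, 0.0936, 0.049]
tool_rot: [0.707, 0.04, 0.705, -0.037]
contact_force: [-0.2, -0.1, -0.9]
gripper_width: 0.382
```

```bash
python3 st.py w11; python3 - <<'E'
from look import *
d=load('w11'); M=masks(d['color'])
for k in('orange','white'):
  for m,st,c in comps(M[k],200): print(k,c.round(),[ (r[0].round(4),round(r[1],1),round(r[2],1),round(r[3],1)) for r in [block(d,m,z)[0] for z in (.038,.093)]])
E
```

```text
t 12.15 pos [0.5837 0.0936 0.049 ] zyaw -6.23 tilt [ 0.003  0.004 -1.   ] q1,7 [-0.74  0.09] w 0.382 F [-0.2 -0.1 -0.9]
orange [126.  49.] [(array([0.4571, 0.2365]), 55.0, 43.6, 19.5), (array([0.4969, 0.2176]), 38.9, 30.8, 19.5)]
orange [317. 134.] [(array([0.5891, 0.1566]), 40.9, 33.5, 84.5), (array([0.59  , 0.1612]), 28.9, 23.7, 84.5)]
white [436. 139.] [(array([0.666 , 0.1362]), 203.0, 2.2, 89.4), (array([0.6443, 0.1468]), 143.4, 1.6, 89.4)]
white [319. 263.] [(array([0.5805, 0.0558]), 78.8, 48.5, 83.4), (array([0.584, 0.09 ]), 55.7, 34.3, 83.4)]
```

View pics/w11.png

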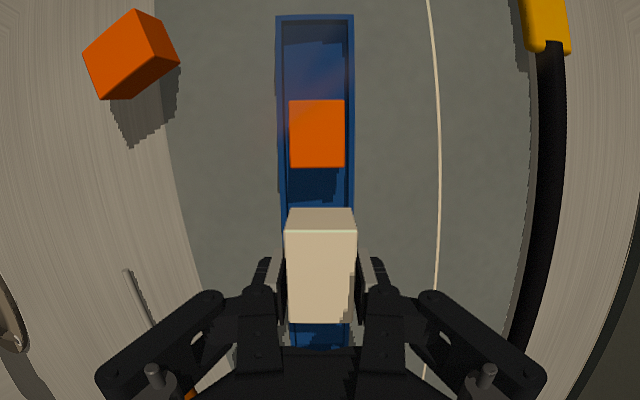

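{"method": "drive_tool", "body": {"slide": [[0,13,0],[0,13,-30],[0,13,-60],[0,13,-60],[0,13,-60],[0,13,-60],[0,13,-60],[0,13,-60],[0,13,-60],[0,13,-20]], "turn": [[0,0,0.012],[0,0,0.012],[0,0,0.012],[0,0,0.012],[0,0,0.012],[0,0,0.012],[0,0,0.012],[0,0,0.012],[0,0,0.012],[0,0,0.012]], "gripper": [0.2,0.2,0.2,0.2,0.2,0.2,0.7,1,1,1]}}

```text
t: 13.2
eef_pos: [0.5794, 0.109, 0.0249]
tool_rot: [0.704, 0.034, 0.709, -0.032]
contact_force: [0.1, 0.1, 0.3]
gripper_width: 1.001
```

```bash
python3 st.py w12; python3 - <<'E'
from look import *
d=load('w12'); M=masks(d['color'])
for k in('orange','white'):
  for m,st,c in comps(M[k],200): print(k,c.round(),[ (r[0].round(4),round(r[1],1),round(r[2],1),round(r[3],1)) for r in [block(d,m,z)[0] for z in (.038,)]])
E
```

```text
t 13.20 pos [0.5794 0.109  0.0249] zyaw -5.30 tilt [-0.006  0.003 -1.   ] q1,7 [-0.74  0.09] w 1.001 F [0.1 0.1 0.3]
orange [113.  62.] [(array([0.4538, 0.237 ]), 56.4, 44.2, 19.6)]
orange [328. 157.] [(array([0.5892, 0.1602]), 42.6, 33.7, 83.8)]
white [332. 230.] [(array([0.5878, 0.1204]), 39.5, 33.8, -5.7)]
```

View pics/w12.png

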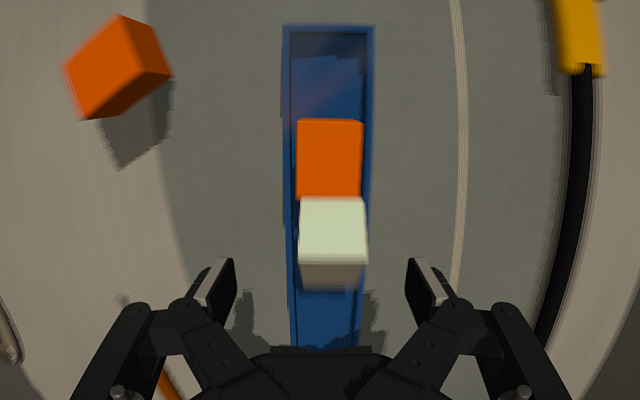

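{"method": "drive_tool", "body": {"slide": [[4,-20,50],[4,-30,90],[4,-30,110],[4,-30,110],[4,-30,110]], "turn": [[0,0,0],[0,0,0],[0,0,0],[0,0,0],[0,0,0]], "gripper": [1,1,1,1,1]}}

```text
t: 13.75
eef_pos: [0.5889, 0.08, 0.1428]
tool_rot: [0.708, 0.035, 0.705, -0.03]
contact_force: [0.8, -0.1, -0.9]
gripper_width: 0.998
```

```bash
python3 st.py w13; python3 - <<'E'
from look import *
d=load('w13');a=cv2.resize(d['color'][0:280,200:460,::-1],None,fx=1.6,fy=1.6)
b=snap('scene','s13')['color'][190:270,290:430,::-1]; b=cv2.resize(b,(350,200),interpolation=cv2.INTER_CUBIC)
c=snap('side','d13')['color'][150:230,270:380,::-1]; c=cv2.resize(c,(350,254),interpolation=cv2.INTER_CUBIC)
o=np.zeros((460,770,3),np.uint8);o[:a.shape[0],:a.shape[1]]=a;o[:200,420:770]=b;o[202:456,420:770]=c;cv2.imwrite('pics/m13.png',o)
E
```

```text
t 13.75 pos [0.5889 0.08   0.1428] zyaw -5.33 tilt [ 0.005  0.007 -1.   ] q1,7 [-0.79  0.04] w 0.998 F [ 0.8 -0.1 -0.9]
```

View pics/m13.png

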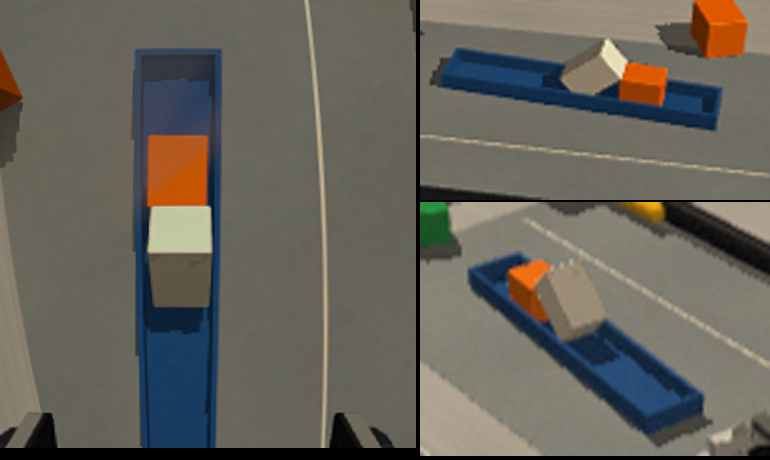

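```bash
python3 det.py w13; python3 - <<'E'
from look import *
d=load('w13'); M=masks(d['color'])
for m,st,c in comps(M['orange'],200): print(c.round(),block(d,m,.038))
E
python3 tray.py w13
```

```text
orange [174.  50.] top [0.4563 0.2369] size 55.5 44.3 yaw 19.6 1973
orange [310. 106.] top [0.5887 0.16  ] size 41.5 34.2 yaw 84.1 1601
orange [179. 291.] top [ 0.4133 -0.0254] size 22.2 18.4 yaw 8.8 89
yellow [487.  24.] top [0.7768 0.2413] size 58.6 43.9 yaw -89.7 1604
yellow [176. 280.] top [ 0.4107 -0.0125] size 12.1 11.6 yaw 89.9 61
yellow [193. 392.] top [ 0.3592 -0.2213] size 49.0 16.3 yaw 40.0 93
white [312. 143.] top [0.5869 0.1266] size 36.1 26.9 yaw -5.6 1072
white [308. 341.] top [ 0.5606 -0.1074] size 29.5 13.5 yaw -4.3 111
[174.  50.] ((array([0.4582944 , 0.23583202]), 54.7169075012207, 43.655029296875, 19.582212448120117), np.int64(1973))
[310. 106.] ((array([0.5887984 , 0.15998138]), 40.908870697021484, 33.71746826171875, 84.052978515625), np.int64(1601))
line x=0.6792+0.0108*y 969 -0.1805289054534501 0.27092641920981386 0.0009313558090589711
z 0 [0.5785 0.0638] 238.09112548828125 55.76743698120117 84.42965698242188
z 0.018 [0.5795 0.0691] 224.66845703125 52.62348175048828 84.42965698242188
```

{"method": "drive_tool", "body": {"slide": [[0,50,-40],[0,80,-90],[0,80,-125],[0,80,-154],[0,80,-154],[0,80,-154],[0,80,-154],[0,80,-154],[0,80,-154],[0,80,-154]], "turn": [[0,0,0],[0,0,0],[0,0,0],[0,0,0],[0,0,0],[0,0,0],[0,0,0],[0,0,0],[0,0,0],[0,0,0]], "gripper": [1,1,1,1,1,0.2,0.2,0.2,0.2,0.2]}}

```text
t: 14.9
eef_pos: [0.5894, 0.1596, -0.0105]
tool_rot: [0.708, 0.036, 0.705, -0.031]
contact_force: [-0.5, -2.4, 7.3]
gripper_width: 0.38
```

```bash
python3 st.py w14
```

```text
t 14.90 pos [ 0.5894  0.1596 -0.0105] zyaw -5.38 tilt [ 0.005  0.007 -1.   ] q1,7 [-0.78  0.05] w 0.380 F [-0.5 -2.4  7.3]
```

View pics/w14.png

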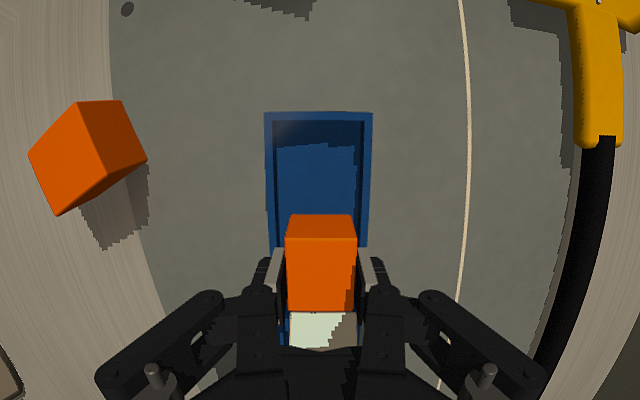

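{"method": "drive_tool", "body": {"slide": [[0,0,4],[2,20,4],[4,46,4],[4,46,4],[4,46,4],[4,46,0],[4,46,0]], "turn": [[0,0,0],[0,0,0],[0,0,0],[0,0,0],[0,0,0],[0,0,0],[0,0,0]], "gripper": [0.2,0.2,0.2,0.2,0.2,0.2,0.2]}}

```text
t: 15.65
eef_pos: [0.5936, 0.2039, -0.0105]
tool_rot: [0.708, 0.036, 0.704, -0.032]
contact_force: [0.4, 0.4, 0.1]
gripper_width: 0.382
```

```bash
python3 st.py w15
```

```text
t 15.65 pos [ 0.5936  0.2039 -0.0105] zyaw -5.49 tilt [ 0.006  0.006 -1.   ] q1,7 [-0.84 -0.02] w 0.382 F [0.4 0.4 0.1]
```

View pics/w15.png

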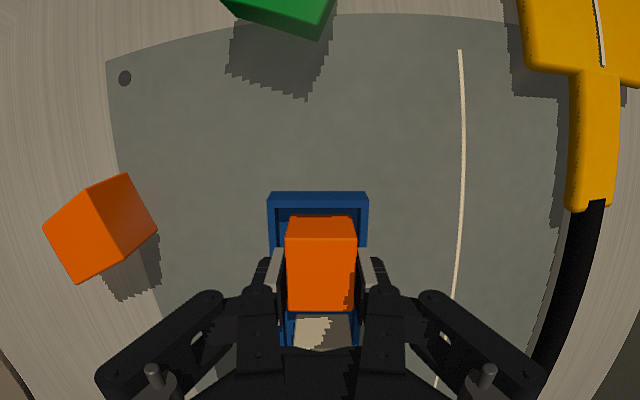

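{"method": "drive_tool", "body": {"slide": [[0,0,0],[0,0,0],[0,0,2],[0,0,30],[-3,-30,70],[-6,-70,115],[-6,-90,140],[-6,-90,140],[-6,-90,140],[-6,-90,140]], "turn": [[0,0,0],[0,0,0],[0,0,0],[0,0,0],[0,0,0],[0,0,0],[0,0,0],[0,0,0],[0,0,0],[0,0,0]], "gripper": [0.6,0.9,1,1,1,1,1,1,1,1]}}

```text
t: 16.7
eef_pos: [0.5867, 0.1155, 0.1284]
tool_rot: [0.708, 0.035, 0.705, -0.031]
contact_force: [-0.3, 0.4, 0.1]
gripper_width: 1.005
```

```bash
cat > mont.py <<'E'
from look import *
tag=sys.argv[1]
import subprocess
d=snap('wrist','w'+tag);a=cv2.resize(d['color'][0:280,200:460,::-1],None,fx=1.6,fy=1.6)
b=snap('scene','s'+tag)['color'][190:270,290:430,::-1]; b=cv2.resize(b,(350,200),interpolation=cv2.INTER_CUBIC)
c=snap('side','d'+tag)['color'][150:230,270:380,::-1]; c=cv2.resize(c,(350,254),interpolation=cv2.INTER_CUBIC)
o=np.zeros((460,770,3),np.uint8);o[:a.shape[0],:a.shape[1]]=a;o[:200,420:770]=b;o[202:456,420:770]=c;cv2.imwrite(f'pics/m{tag}.png',o)
M=masks(d['color'])
for k in('orange','white','green','yellow'):
  for m,st,c in comps(M[k],200):
    r=block(d,m,.038)[0]; q=r[0]-[.5826,.0978]; t=np.radians(84.47); print(k,c.round(),r[0].round(4),'%.1f %.1f yaw %.1f'%r[1:],'local y %.1f x %.1f'%(1000*(q@[np.cos(t),np.sin(t)]),1000*(q@[np.sin(t),-np.cos(t)])))
E
python3 st.py;python3 mont.py 16; python3 tray.py w16
```

```text
t 16.70 pos [0.5867 0.1155 0.1284] zyaw -5.37 tilt [ 0.004  0.006 -1.   ] q1,7 [-0.83 -0.  ] w 1.005 F [-0.3  0.4  0.1]
orange [174.  83.] [0.4583 0.2352] 54.8 43.6 yaw 19.5 local y 124.8 x -136.9
orange [318.  96.] [0.5942 0.2047] 41.2 32.8 yaw 84.3 local y 107.6 x 1.3
white [406. 131.] [0.6704 0.1653] 246.1 2.4 yaw 89.4 local y 75.6 x 80.9
white [319. 178.] [0.5885 0.1307] 52.8 33.1 yaw 84.6 local y 33.3 x 2.7
yellow [500.  38.] [0.7918 0.2603] 94.0 79.3 yaw 89.7 local y 181.9 x 192.6
line x=0.6795+0.0108*y 853 -0.12071121581663213 0.3013452831438175 0.0008893216952094291
z 0 [0.5808 0.0824] 278.78887939453125 56.28749465942383 84.53915405273438
z 0.018 [0.5816 0.089 ] 262.32867431640625 52.96418380737305 84.53917694091797
```

View pics/m16.png

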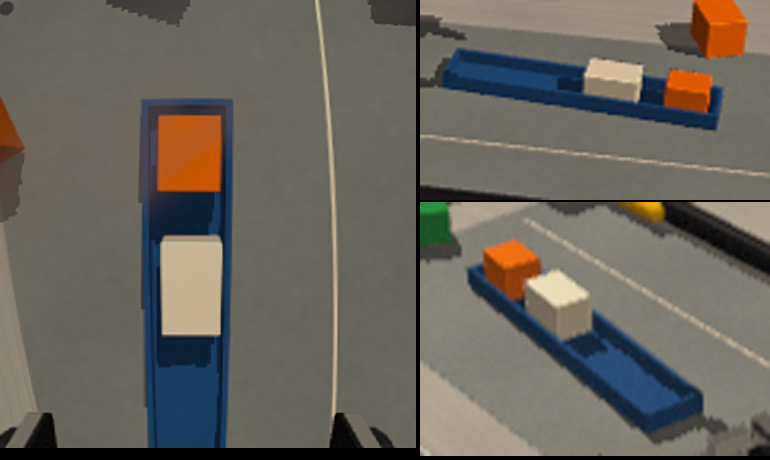

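{"method": "drive_tool", "body": {"slide": [[2,15,-50],[2,15,-100],[2,15,-139],[2,15,-139],[2,15,-139],[2,15,-139],[2,15,-139],[2,15,-139],[2,15,-135],[2,25,-135]], "turn": [[0,0,0],[0,0,0],[0,0,0],[0,0,0],[0,0,0],[0,0,0],[0,0,0],[0,0,0],[0,0,0],[0,0,0]], "gripper": [1,1,1,1,0.2,0.2,0.2,0.2,0.2,0.2]}}

```text
t: 17.85
eef_pos: [0.5895, 0.1389, -0.0055]
tool_rot: [0.708, 0.036, 0.705, -0.032]
contact_force: [-0.2, -0.1, -2.0]
gripper_width: 0.38
```

```bash
python3 st.py
```

```text
t 17.85 pos [ 0.5895  0.1389 -0.0055] zyaw -5.51 tilt [ 0.005  0.005 -1.   ] q1,7 [-0.76  0.08] w 0.380 F [-0.2 -0.1 -2. ]
```

{"method": "drive_tool", "body": {"slide": [[0,12,0],[0,12,0],[0,12,-5],[0,12,-5],[0,12,-5],[0,12,-5],[0,12,-3],[0,12,40],[0,30,75],[0,60,85]], "turn": [[0,0,0],[0,0,0],[0,0,0],[0,0,0],[0,0,0],[0,0,0],[0,0,0],[0,0,0],[0,0,0.15],[0,0,0.3]], "gripper": [0.2,0.2,0.2,0.2,0.7,1,1,1,1,1]}}

```text
t: 18.85
eef_pos: [0.5922, 0.1963, 0.0832]
tool_rot: [0.707, -0.07, 0.7, 0.074]
contact_force: [1.2, -0.4, 0.0]
gripper_width: 1.0
```

{"method": "drive_tool", "body": {"slide": [[0,45,0],[0,90,0],[0,144,0],[0,144,0],[0,144,0],[0,144,0],[0,144,0],[0,144,0]], "turn": [[0,0,0.15],[0,0,0.3],[0,0,0.45],[0,0,0.6],[0,0,0.75],[0,0,0.9],[0,0,0.9],[0,0,0.9]], "gripper": [1,1,1,1,1,1,1,1]}}

```text
t: 19.65
eef_pos: [0.5922, 0.3398, 0.083]
tool_rot: [0.605, -0.366, 0.601, 0.373]
contact_force: [-0.1, -0.8, 0.1]
gripper_width: 1.005
```

```bash
python3 st.py w17; python3 det.py w17
```

```text
t 19.65 pos [0.5922 0.3398 0.083 ] zyaw 63.01 tilt [ 0.    0.01 -1.  ] q1,7 [-0.86  0.71] w 1.005 F [-0.1 -0.8  0.1]
orange [136. 128.] top [0.4582 0.229 ] size 55.7 45.4 yaw 19.5 2691
orange [184. 273.] top [0.597  0.2093] size 58.6 33.8 yaw 82.1 844
yellow [  5. 197.] top [0.408 0.005] size 13.1 11.3 yaw -85.1 29
yellow [385. 329.] top [0.7388 0.3404] size 63.2 60.1 yaw 89.4 2175
green [321. 201.] top [0.5897 0.3437] size 47.5 33.0 yaw -27.1 2459
green [449. 221.] top [0.6542 0.4338] size 56.1 54.7 yaw -19.0 1401
white [148. 291.] top [0.5916 0.1485] size 56.2 34.3 yaw 84.3 1011
```

View pics/w17.png

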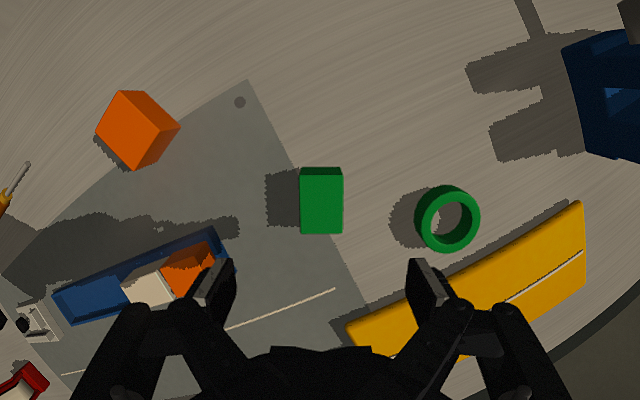

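{"method": "drive_tool", "body": {"slide": [[-2,4,-45],[-2,4,-90],[-2,4,-100],[-2,4,-100],[-2,4,-100],[-2,4,-100],[-2,4,-100],[-2,4,-100],[-2,4,-100],[-2,4,-100]], "turn": [[0,0,0],[0,0,0],[0,0,0],[0,0,0],[0,0,0],[0,0,0],[0,0,0],[0,0,0],[0,0,0],[0,0,0]], "gripper": [1,1,1,1,1,0.2,0.2,0.2,0.2,0.2]}}

```text
t: 20.7
eef_pos: [0.591, 0.3444, -0.0158]
tool_rot: [0.605, -0.367, 0.6, 0.373]
contact_force: [-0.9, 0.0, 7.0]
gripper_width: 0.381
```

```bash
python3 st.py w18
```

```text
t 20.70 pos [ 0.591   0.3444 -0.0158] zyaw 63.04 tilt [ 0.002  0.011 -1.   ] q1,7 [-0.83  0.75] w 0.381 F [-0.9  0.   7. ]
```

View pics/w18.png

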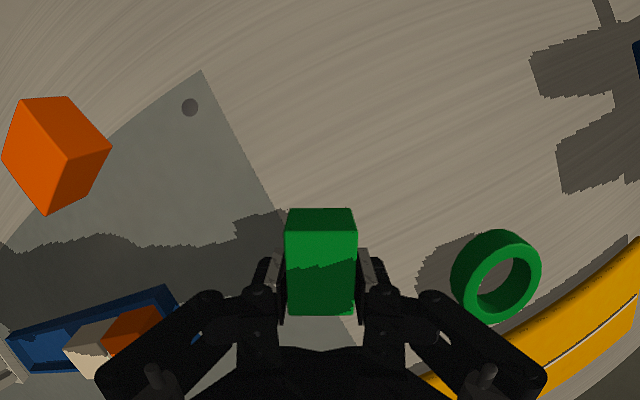

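{"method": "drive_tool", "body": {"slide": [[0,0,40],[0,-30,62],[0,-80,62],[-5,-130,62],[-10,-180,62],[-10,-230,62],[-10,-261,62],[-10,-261,62],[-10,-261,62],[-10,-261,62]], "turn": [[0,0,0],[0,0,-0.15],[0,0,-0.3],[0,0,-0.45],[0,0,-0.6],[0,0,-0.75],[0,0,-0.9],[0,0,-1.05],[0,0,-1.196],[0,0,-1.196]], "gripper": [0.2,0.2,0.2,0.2,0.2,0.2,0.2,0.2,0.2,0.2]}}

```text
t: 21.75
eef_pos: [0.5806, 0.0833, 0.0459]
tool_rot: [0.71, 0.035, 0.703, -0.033]
contact_force: [0.9, 0.6, -1.3]
gripper_width: 0.384
```

{"method": "drive_tool", "body": {"slide": [[0,0,0],[0,0,0]], "turn": [[0,0,0],[0,0,0]], "gripper": [0.2,0.2]}}

```text
t: 21.95
eef_pos: [0.5805, 0.0837, 0.0458]
tool_rot: [0.71, 0.034, 0.703, -0.032]
contact_force: [0.4, -0.1, -0.5]
gripper_width: 0.384
```

```bash
python3 st.py;python3 mont.py 19; python3 - <<'E'
from look import *
d=load('w19')
for m,st,c in comps(masks(d['color'])['green'],300): print(c,block(d,m,.093)[0],block(d,m,.096)[0])
E
```

```text
t 21.95 pos [0.5805 0.0837 0.0458] zyaw -5.38 tilt [ 0.01   0.002 -1.   ] q1,7 [-0.74  0.13] w 0.384 F [ 0.4 -0.1 -0.5]
orange [127.  33.] [0.4573 0.2364] 55.1 43.7 yaw 19.3 local y 125.9 x -138.1
orange [323.  38.] [0.5941 0.2048] 40.8 33.5 yaw 83.7 local y 107.7 x 1.2
white [442. 141.] [0.6648 0.1279] 200.8 2.3 yaw 89.4 local y 37.9 x 78.9
white [325. 124.] [0.5904 0.1517] 53.0 33.5 yaw 84.5 local y 54.5 x 2.6
green [320. 261.] [0.5784 0.0515] 69.0 48.2 yaw 84.4 local y -46.5 x 0.3
yellow [553.  20.] [0.7684 0.2292] 42.0 37.8 yaw 0.4 local y 148.7 x 172.3
[320.05896607 260.96068928] (array([0.58087476, 0.08473588]), 48.3481559753418, 33.77669906616211, 84.38172149658203) (array([0.58101062, 0.08655034]), 47.22327423095703, 32.99082946777344, 84.38172149658203)
```

View pics/m19.png

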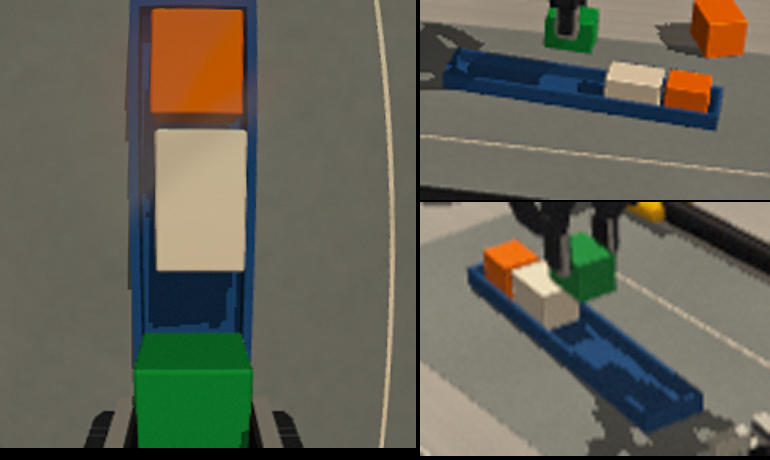

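{"method": "drive_tool", "body": {"slide": [[1,8,0],[1,8,-25],[1,8,-45],[1,8,-57],[1,8,-57],[1,8,-57]], "turn": [[0,0,0],[0,0,0],[0,0,0],[0,0,0],[0,0,0],[0,0,0]], "gripper": [0.2,0.2,0.2,0.2,0.2,0.2]}}

```text
t: 22.7
eef_pos: [0.5819, 0.0917, -0.011]
tool_rot: [0.71, 0.035, 0.703, -0.033]
contact_force: [-0.4, -0.1, -1.2]
gripper_width: 0.381
```

```bash
python3 st.py;python3 mont.py 20
```

```text
t 22.70 pos [ 0.5819  0.0917 -0.011 ] zyaw -5.46 tilt [ 0.011  0.002 -1.   ] q1,7 [-0.7   0.18] w 0.381 F [-0.4 -0.1 -1.2]
orange [73. 34.] [0.4555 0.2371] 55.9 44.1 yaw 19.6 local y 126.4 x -139.9
orange [323.  37.] [0.5936 0.2007] 33.5 32.6 yaw -6.0 local y 103.4 x 1.0
white [475. 147.] [0.6594 0.1129] 103.3 2.1 yaw 89.3 local y 22.4 x 75.0
white [326. 150.] [0.5904 0.1517] 52.9 33.4 yaw 84.3 local y 54.4 x 2.6
green [320. 268.] [0.5824 0.0948] 52.3 34.0 yaw 84.4 local y -3.0 x 0.1
yellow [603.  19.] [0.7761 0.2254] 73.2 31.5 yaw 14.6 local y 145.7 x 180.3
```

View pics/m20.png

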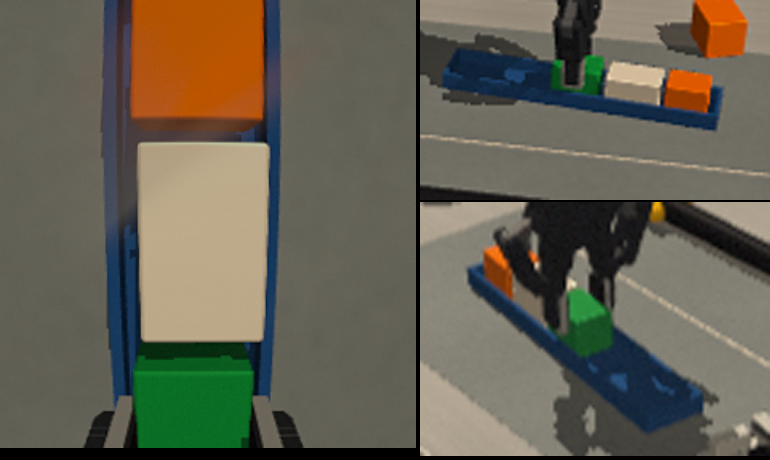

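{"method": "drive_tool", "body": {"slide": [[0,0,0],[0,0,0],[0,0,1],[0,0,40],[0,-10,85],[-10,-60,110],[-20,-110,120],[-30,-160,120],[-40,-210,120],[-40,-260,120]], "turn": [[0,0,0],[0,0,0],[0,0,0],[0,0,0],[0,0,0],[0,0,0],[0,0,0],[0,0,0],[0,0,0],[0,0,0]], "gripper": [0.7,1,1,1,1,1,1,1,1,1]}}

```text
t: 23.85
eef_pos: [0.5411, -0.1597, 0.1098]
tool_rot: [0.71, 0.035, 0.702, -0.032]
contact_force: [0.7, 0.3, 0.8]
gripper_width: 0.997
```

{"method": "drive_tool", "body": {"slide": [[-10,-50,0],[-20,-100,0],[-30,-140,10],[-30,-140,30],[-30,-140,30],[-30,-140,30]], "turn": [[0,0,0],[0,0,0],[0,0,0],[0,0,0],[0,0,0],[0,0,0]], "gripper": [1,1,1,1,1,1]}}

```text
t: 24.45
eef_pos: [0.5115, -0.2992, 0.1397]
tool_rot: [0.711, 0.035, 0.702, -0.032]
contact_force: [0.9, 0.3, -0.0]
gripper_width: 0.999
```

```bash
python3 st.py w21; python3 det.py w21
```

```text
t 24.45 pos [ 0.5115 -0.2992  0.1397] zyaw -5.44 tilt [ 0.012  0.004 -1.   ] q1,7 [-0.13  0.73] w 0.999 F [ 0.9  0.3 -0. ]
orange [189.  16.] top [ 0.4087 -0.1119] size 36.1 15.1 yaw -88.2 198
yellow [159. 169.] top [ 0.3523 -0.2597] size 23.4 21.5 yaw 74.0 371
yellow [205. 227.] top [ 0.3871 -0.3303] size 35.2 34.7 yaw -33.1 882
yellow [525. 301.] top [ 0.7789 -0.4837] size 57.1 22.4 yaw -82.9 225
white [483. 256.] top [ 0.6932 -0.3928] size 80.5 48.6 yaw -70.6 1542
white [292. 342.] top [ 0.4619 -0.4834] size 22.0 11.7 yaw -4.1 101
```

View pics/w21.png

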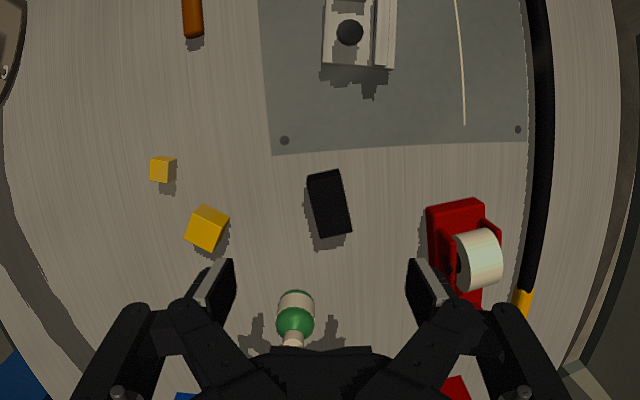

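```bash
python3 - <<'E'
from look import *
d=load('w21'); im=d['color']; c=im[155:260,170:380,::-1].astype(float)
c=np.clip(c*2,0,255).astype(np.uint8); cv2.imwrite('pics/c21.png',cv2.resize(c,None,fx=3.7,fy=3.7,interpolation=cv2.INTER_CUBIC))
m=(im.max(2)<45)
for mm,st,cc in comps(m,300):
    if 250<cc[0]<400 and cc[1]<260:
        for z in (.034,.017): print(cc,z,block(d,mm,z,otsu=False))
print(im[200:206:5,312:350:6].max(2))
E
```

```text
[349.66023166  32.42857143] 0.034 ((array([ 0.5537605 , -0.15327872]), 25.264606475830078, 23.252544403076172, 84.40962982177734), np.int64(518))
[349.66023166  32.42857143] 0.017 ((array([ 0.55594873, -0.14923003]), 26.787185668945312, 24.654491424560547, 84.41238403320312), np.int64(518))
[328.54248658 203.45527728] 0.034 ((array([ 0.5203269 , -0.31286371]), 66.75060272216797, 34.5201416015625, -82.49765348434448), np.int64(2236))
[328.54248658 203.45527728] 0.017 ((array([ 0.52049969, -0.31843442]), 70.7741928100586, 36.6009521484375, -82.49767398834229), np.int64(2236))
[[ 14  17  16  17  15  11 123]
 [ 20  15  13  17  15  17 131]]
```

View pics/c21.png

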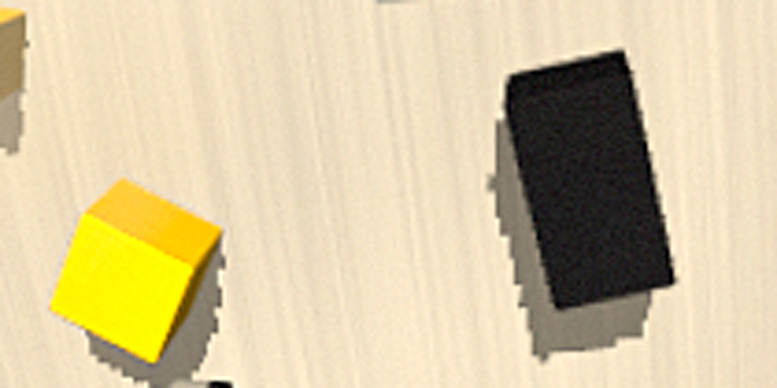

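{"method": "drive_tool", "body": {"slide": [[9,-17,-45],[9,-17,-90],[9,-17,-130],[9,-17,-156],[9,-17,-156],[9,-17,-156],[9,-17,-156],[9,-17,-156],[9,-17,-156],[9,-17,-156]], "turn": [[0,0,0.13],[0,0,0.226],[0,0,0.226],[0,0,0.226],[0,0,0.226],[0,0,0.226],[0,0,0.226],[0,0,0.226],[0,0,0.226],[0,0,0.226]], "gripper": [1,1,1,1,1,0.2,0.2,0.2,0.2,0.2]}}

```text
t: 25.5
eef_pos: [0.5216, -0.3158, -0.0151]
tool_rot: [0.71, -0.045, 0.701, 0.049]
contact_force: [-0.1, 0.4, 7.1]
gripper_width: 0.384
```

```bash
python3 st.py w22
```

```text
t 25.50 pos [ 0.5216 -0.3158 -0.0151] zyaw 7.59 tilt [ 0.013  0.006 -1.   ] q1,7 [0.06 1.07] w 0.384 F [-0.1  0.4  7.1]
```

View pics/w22.png

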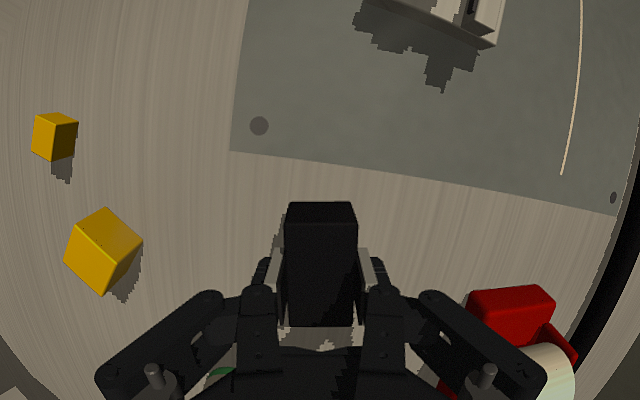

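{"method": "drive_tool", "body": {"slide": [[0,0,40],[-15,10,65],[-40,50,65],[-55,95,65],[-58,145,65],[-58,195,65],[-58,245,65],[-30,285,65],[10,315,65],[54,340,65]], "turn": [[0,0,0],[0,0,0],[0,0,-0.1],[-0.006,0.013,-0.226],[-0.006,0.013,-0.226],[-0.006,0.013,-0.226],[-0.006,0.013,-0.226],[-0.006,0.013,-0.226],[-0.006,0.013,-0.226],[-0.006,0.013,-0.226]], "gripper": [0.2,0.2,0.2,0.2,0.2,0.2,0.2,0.2,0.2,0.2]}}

```text
t: 26.55
eef_pos: [0.5757, 0.0274, 0.0504]
tool_rot: [0.706, 0.032, 0.706, -0.032]
contact_force: [1.5, -0.9, -1.0]
gripper_width: 0.381
```

{"method": "drive_tool", "body": {"slide": [[0,0,0],[0,0,0],[0,0,0]], "turn": [[0,0,0],[0,0,0],[0,0,0]], "gripper": [0.2,0.2,0.2]}}

```text
t: 26.85
eef_pos: [0.5745, 0.0263, 0.0504]
tool_rot: [0.706, 0.033, 0.707, -0.033]
contact_force: [-0.1, -1.1, -1.6]
gripper_width: 0.381
```

```bash
python3 st.py;python3 mont.py 23
```

```text
t 26.85 pos [0.5745 0.0263 0.0504] zyaw -5.28 tilt [-0.001  0.    -1.   ] q1,7 [-0.68  0.25] w 0.381 F [-0.1 -1.1 -1.6]
orange [147. 303.] [ 0.4196 -0.032 ] 39.5 17.1 yaw 86.0 local y -144.9 x -149.8
white [326.  37.] [0.5901 0.1492] 47.7 32.6 yaw 84.5 local y 51.9 x 2.5
white [447. 143.] [0.6638 0.0688] 207.6 2.4 yaw 89.3 local y -21.1 x 83.7
white [156. 109.] [0.4742 0.116 ] 99.9 29.8 yaw -89.8 local y 7.7 x -109.6
white [563. 215.] [0.7865 0.0016] 295.3 15.8 yaw 89.9 local y -76.1 x 212.3
white [114. 153.] [0.4319 0.1005] 131.4 15.3 yaw 87.7 local y -11.9 x -150.3
white [128. 144.] [0.4475 0.0978] 103.7 13.3 yaw -90.0 local y -13.1 x -134.5
white [139. 145.] [0.4575 0.0993] 54.5 6.1 yaw 89.4 local y -10.6 x -124.6
white [ 93. 179.] [0.4055 0.0797] 113.6 12.2 yaw 89.2 local y -35.1 x -174.5
white [ 79. 198.] [0.3818 0.0618] 93.8 16.0 yaw -89.4 local y -55.2 x -196.4
white [ 63. 207.] [0.3583 0.0594] 82.9 7.7 yaw -89.8 local y -59.8 x -219.6
white [613. 291.] [ 0.905  -0.1107] 236.0 7.3 yaw -90.0 local y -176.4 x 340.9
white [191. 282.] [ 0.4712 -0.0118] 83.4 29.3 yaw 48.9 local y -119.8 x -100.3
white [133. 312.] [ 0.401  -0.0384] 86.4 26.8 yaw 81.4 local y -153.1 x -167.7
green [323. 129.] [0.5824 0.0937] 46.7 33.1 yaw 84.5 local y -4.1 x 0.1
yellow [138. 280.] [ 0.4183 -0.01  ] 11.7 11.4 yaw 1.7 local y -123.2 x -153.2
```

View pics/m23.png

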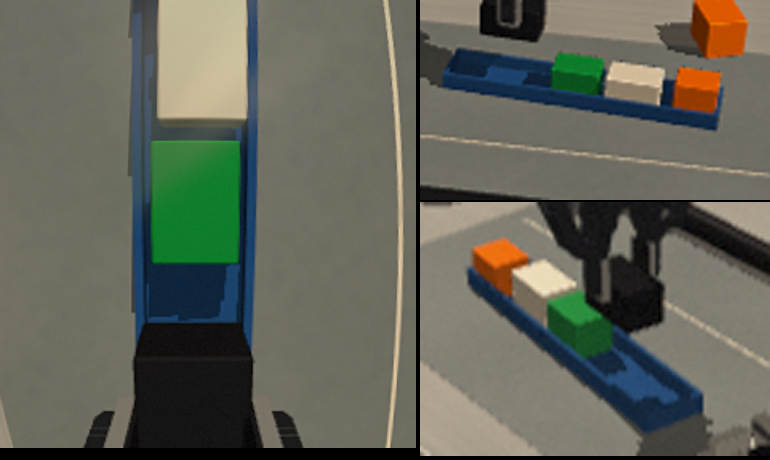

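View pics/w23.png

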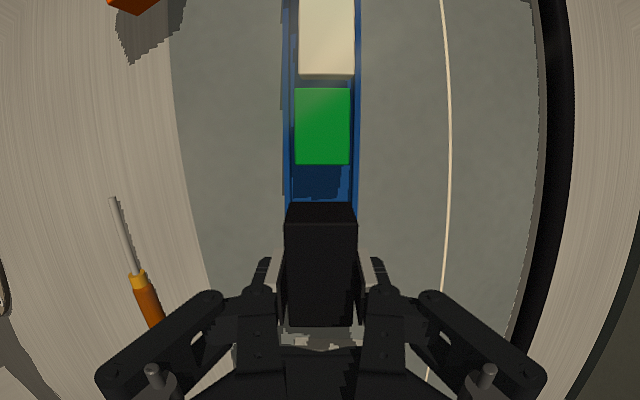

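{"method": "drive_tool", "body": {"slide": [[1,7,0],[1,7,-25],[1,7,-50],[1,7,-62],[1,7,-62],[1,7,-62]], "turn": [[0,0,0],[0,0,0],[0,0,0],[0,0,0],[0,0,0],[0,0,0]], "gripper": [0.2,0.2,0.2,0.2,0.2,0.2]}}

```text
t: 27.6
eef_pos: [0.5756, 0.033, -0.0113]
tool_rot: [0.706, 0.033, 0.707, -0.033]
contact_force: [0.6, 0.6, -1.4]
gripper_width: 0.379
```

```bash
python3 st.py;python3 mont.py 24 | grep -v white; python3 - <<'E'
from look import *
d=load('w24'); print(plane(d,[(285,222),(357,222)],.038,True))
E
```

```text
t 27.60 pos [ 0.5756  0.033  -0.0113] zyaw -5.36 tilt [-0.001  0.001 -1.   ] q1,7 [-0.62  0.3 ] w 0.379 F [ 0.6  0.6 -1.4]
green [322. 152.] [0.5824 0.0938] 47.0 33.5 yaw 84.6 local y -4.0 x 0.1
yellow [106. 325.] [ 0.4264 -0.0037] 12.4 11.2 yaw 6.3 local y -116.1 x -145.7
[[0.56366114 0.06422845 0.038     ]
 [0.59528213 0.06125952 0.038     ]]
```

View pics/m24.png

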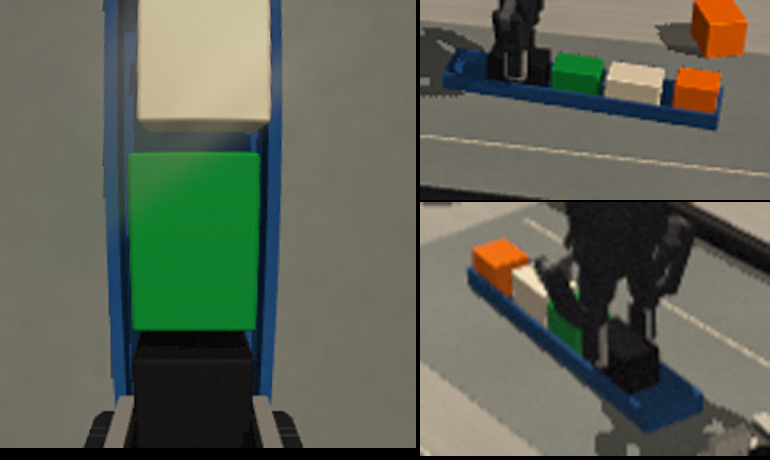

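{"method": "drive_tool", "body": {"slide": [[0,3,0],[0,6,0],[1,9,0],[1,9,0],[1,9,0],[1,9,0],[1,9,0],[1,9,2],[1,0,45],[0,-40,90]], "turn": [[0,0,0],[0,0,0],[0,0,0],[0,0,0],[0,0,0],[0,0,0],[0,0,0],[0,0,0],[0,0,0],[0,0,0]], "gripper": [0.2,0.2,0.2,0.2,0.7,1,1,1,1,1]}}

```text
t: 28.75
eef_pos: [0.5759, 0.0035, 0.0715]
tool_rot: [0.706, 0.031, 0.707, -0.03]
contact_force: [1.2, -1.3, 0.1]
gripper_width: 0.997
```

{"method": "drive_tool", "body": {"slide": [[-20,-45,40],[-30,-65,70],[-30,-65,70],[-30,-65,70],[-30,-65,70]], "turn": [[0,0,0],[0,0,0],[0,0,0],[0,0,0],[0,0,0]], "gripper": [1,1,1,1,1]}}

```text
t: 29.25
eef_pos: [0.5456, -0.0601, 0.1407]
tool_rot: [0.705, 0.031, 0.708, -0.029]
contact_force: [0.7, 0.8, -0.6]
gripper_width: 0.998
```

```bash
python3 st.py;python3 mont.py 25 | grep -v white;python3 tray.py w25
```

```text
t 29.25 pos [ 0.5456 -0.0601  0.1407] zyaw -4.89 tilt [-0.003  0.003 -1.   ] q1,7 [-0.64  0.31] w 0.998 F [ 0.7  0.8 -0.6]
orange [199. 243.] [ 0.4135 -0.102 ] 23.8 19.0 yaw -87.8 local y -215.2 x -149.1
green [347.  23.] [0.5833 0.0956] 45.4 33.0 yaw 85.0 local y -2.1 x 0.9
line x=0.6796+0.0094*y 705 -0.21485701484735795 0.13179848457752716 0.000896302020410318
z 0 [0.5785 0.0438] 178.17044067382812 55.878753662109375 84.68406677246094
z 0.018 [0.5771 0.0424] 168.04701232910156 52.703758239746094 84.68412017822266
```

View pics/m25.png

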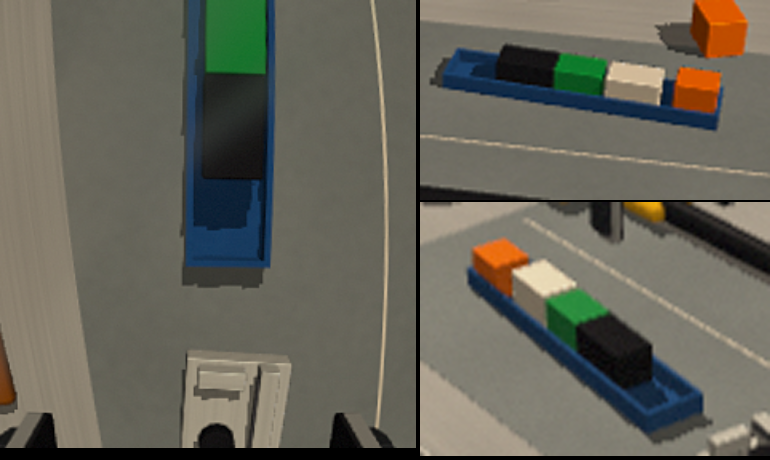

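View pics/w25.png

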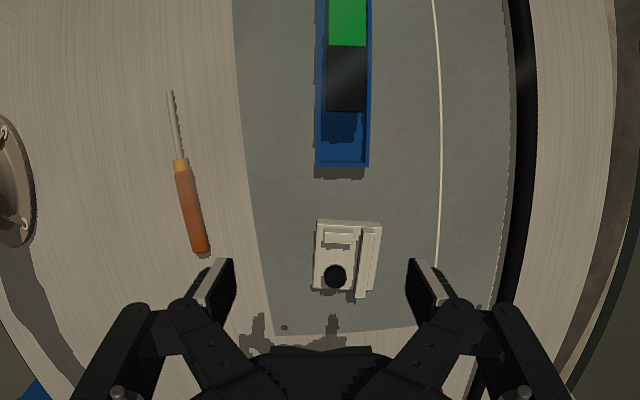

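```bash
python3 - <<'E'
from look import *
d=load('w25')
t=np.radians(84.5);e=np.array([np.cos(t),np.sin(t)])
print('blk',plane(d,[(327,110),(366,112)],.038,True).round(4))
print('tray -y outer rim',plane(d,[(316,164.5),(368,167)],.018,True).round(4))
E
```

```text
blk [[0.5585 0.0154 0.038 ]
 [0.5932 0.0112 0.038 ]]
tray -y outer rim [[ 0.5438 -0.037   0.018 ]
 [ 0.5948 -0.0436  0.018 ]]
```

{"method": "drive_tool", "body": {"slide": [[-30,-45,0],[-55,-90,0],[-80,-135,0],[-105,-180,0],[-130,-225,-10],[-150,-265,-30],[-155,-270,-60],[-155,-270,-60],[-155,-270,-60],[-155,-270,-60]], "turn": [[0,0,0],[0,0,0],[0,0,-0.15],[0,0,-0.3],[0,0,-0.45],[0,0,-0.5],[0,0,-0.5],[0,0,-0.5],[0,0,-0.5],[0,0,-0.5]], "gripper": [1,1,1,1,1,1,1,1,1,1]}}

```text
t: 30.4
eef_pos: [0.3921, -0.3295, 0.0809]
tool_rot: [0.676, 0.204, 0.678, -0.202]
contact_force: [-0.1, 0.6, -0.1]
gripper_width: 0.999
```

```bash
python3 st.py w26; python3 det.py w26
```

```text
t 30.40 pos [ 0.3921 -0.3295  0.0809] zyaw -33.37 tilt [-0.002  0.003 -1.   ] q1,7 [-0.1   0.54] w 0.999 F [-0.1  0.6 -0.1]
yellow [226. 170.] top [ 0.3501 -0.2618] size 23.1 21.2 yaw 74.5 716
yellow [316. 212.] top [ 0.3865 -0.3309] size 35.1 32.8 yaw -33.3 1789
white [618.  98.] top [ 0.7129 -0.3924] size 67.8 20.9 yaw -58.8 98
```

View pics/w26.png

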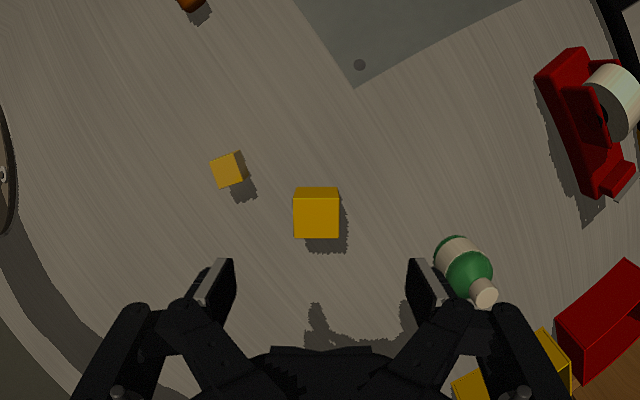

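{"method": "drive_tool", "body": {"slide": [[-5,-1,-45],[-5,-1,-85],[-6,-1,-98],[-6,-1,-98],[-6,-1,-98],[-6,-1,-98],[-6,-1,-98],[-6,-1,-98],[-6,-1,-98],[-6,-1,-98]], "turn": [[0,0,0],[0,0,0],[0,0,0],[0,0,0],[0,0,0],[0,0,0],[0,0,0],[0,0,0],[0,0,0],[0,0,0]], "gripper": [1,1,1,1,1,0.2,0.2,0.2,0.2,0.2]}}

```text
t: 31.45
eef_pos: [0.3868, -0.3306, -0.016]
tool_rot: [0.677, 0.204, 0.678, -0.202]
contact_force: [-0.4, 2.2, 9.0]
gripper_width: 0.405
```

```bash
python3 st.py w27
```

```text
t 31.45 pos [ 0.3868 -0.3306 -0.016 ] zyaw -33.35 tilt [-0.     0.003 -1.   ] q1,7 [0.05 0.7 ] w 0.405 F [-0.4  2.2  9. ]
```

View pics/w27.png

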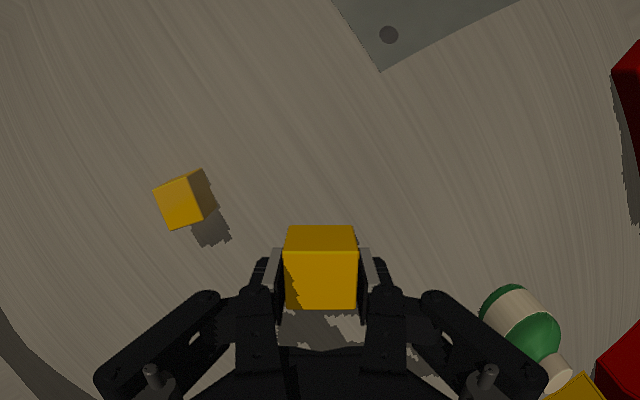

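{"method": "drive_tool", "body": {"slide": [[0,0,40],[5,15,65],[20,60,65],[35,105,65],[50,150,65],[60,200,65],[70,248,65],[105,280,65],[145,305,65],[186,319,65]], "turn": [[0,0,0],[0,0,0],[0,0,0.12],[0,0,0.25],[0,0,0.37],[0,0,0.486],[0,0,0.486],[0,0,0.486],[0,0,0.486],[0,0,0.486]], "gripper": [0.2,0.2,0.2,0.2,0.2,0.2,0.2,0.2,0.2,0.2]}}

```text
t: 32.5
eef_pos: [0.5737, -0.0078, 0.049]
tool_rot: [0.705, 0.034, 0.707, -0.031]
contact_force: [0.3, -0.4, -0.8]
gripper_width: 0.41
```

{"method": "drive_tool", "body": {"slide": [[0,0,0],[0,0,0],[0,0,0]], "turn": [[0,0,0],[0,0,0],[0,0,0]], "gripper": [0.2,0.2,0.2]}}

```text
t: 32.8
eef_pos: [0.5722, -0.0088, 0.0488]
tool_rot: [0.705, 0.035, 0.708, -0.032]
contact_force: [-0.5, 0.3, -0.3]
gripper_width: 0.406
```

```bash
python3 st.py;python3 mont.py 28 | grep -v white
```

```text
t 32.80 pos [ 0.5722 -0.0088  0.0488] zyaw -5.38 tilt [-0.004  0.004 -1.   ] q1,7 [-0.62  0.32] w 0.406 F [-0.5  0.3 -0.3]
orange [141. 286.] [ 0.421  -0.0527] 73.8 20.9 yaw 88.8 local y -165.4 x -146.4
green [323.  69.] [0.5834 0.0964] 46.5 33.1 yaw 84.7 local y -1.3 x 1.0
yellow [320. 267.] [ 0.5694 -0.0473] 51.8 49.5 yaw -5.0 local y -145.7 x 0.9
```

View pics/m28.png

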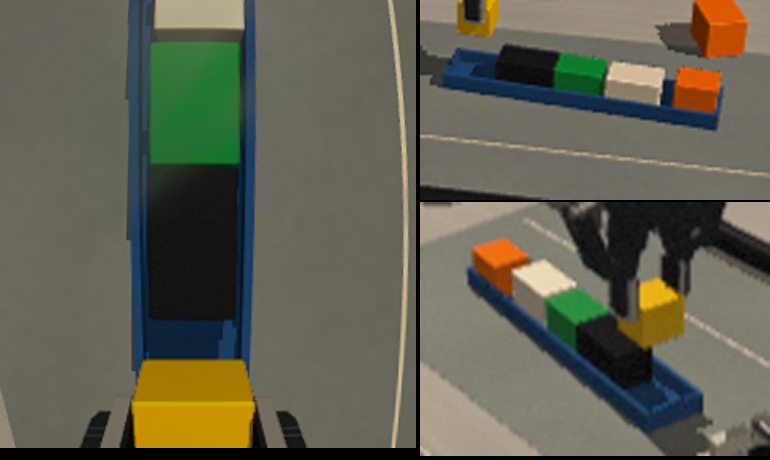

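{"method": "drive_tool", "body": {"slide": [[1,-4,0],[1,-4,-25],[1,-4,-50],[1,-4,-61],[1,-4,-61],[1,-4,-61]], "turn": [[0,0,0],[0,0,0],[0,0,0],[0,0,0],[0,0,0],[0,0,0]], "gripper": [0.2,0.2,0.2,0.2,0.2,0.2]}}

```text
t: 33.55
eef_pos: [0.5735, -0.0135, -0.0116]
tool_rot: [0.705, 0.035, 0.707, -0.032]
contact_force: [-0.4, -0.2, -0.8]
gripper_width: 0.407
```

```bash
python3 st.py;python3 mont.py 29 | grep -v white
```

```text
t 33.55 pos [ 0.5735 -0.0135 -0.0116] zyaw -5.46 tilt [-0.003  0.004 -1.   ] q1,7 [-0.54  0.39] w 0.407 F [-0.4 -0.2 -0.8]
orange [ 99. 308.] [ 0.4263 -0.0278] 35.4 16.4 yaw 73.8 local y -140.1 x -143.5
green [317.  45.] [0.5829 0.0923] 38.4 33.2 yaw 84.3 local y -5.4 x 0.8
yellow [320. 271.] [ 0.5747 -0.0096] 45.2 35.5 yaw 85.1 local y -107.7 x 2.5
```

View pics/m29.png

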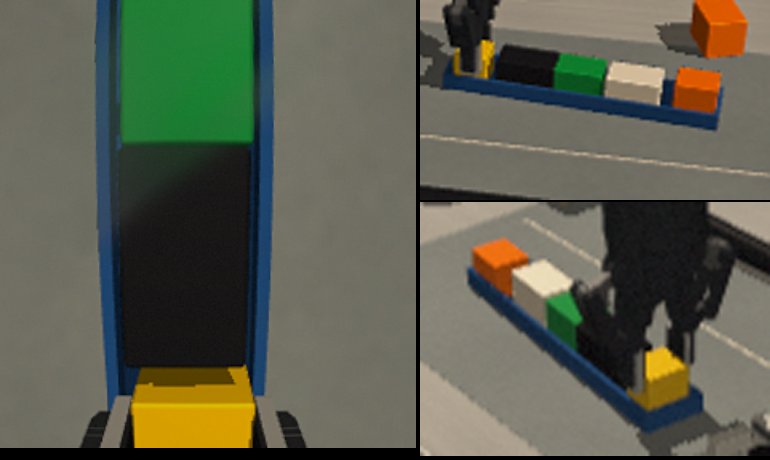

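{"method": "drive_tool", "body": {"slide": [[0,0,0],[0,0,0],[0,0,2],[0,0,40],[0,10,85],[10,30,130],[20,60,170],[30,90,210],[30,110,250],[30,110,270]], "turn": [[0,0,0],[0,0,0],[0,0,0],[0,0,0],[0,0,0.15],[0,0,0.3],[0,0,0.45],[0,0,0.6],[0,0,0.75],[0,0,0.9]], "gripper": [0.7,1,1,1,1,1,1,1,1,1]}}

```text
t: 34.7
eef_pos: [0.6052, 0.1016, 0.2624]
tool_rot: [0.649, -0.28, 0.649, 0.282]
contact_force: [1.0, -0.2, -0.7]
gripper_width: 1.002
```

{"method": "drive_tool", "body": {"slide": [[0,0,0],[0,0,0],[0,0,0],[0,0,0],[0,0,0],[0,0,0],[0,0,0]], "turn": [[0,0,0.15],[0,0,0.3],[0,0,0.45],[0,0,0.6],[0,0,0.756],[0,0,0.756],[0,0,0.756]], "gripper": [1,1,1,1,1,1,1]}}

```text
t: 35.4
eef_pos: [0.6052, 0.1013, 0.2624]
tool_rot: [0.5, -0.498, 0.5, 0.501]
contact_force: [-0.1, 0.3, -0.1]
gripper_width: 0.999
```

```bash
python3 st.py w30; python3 det.py w30; python3 tray.py w30
```

```text
t 35.40 pos [0.6052 0.1013 0.2624] zyaw 89.93 tilt [-0.003  0.002 -1.   ] q1,7 [-0.62  1.46] w 0.999 F [-0.1  0.3 -0.1]
orange [193.  26.] top [ 0.4056 -0.0685] size 90.0 18.9 yaw -88.0 536
orange [421.  60.] top [0.4596 0.2375] size 55.2 43.7 yaw 19.3 1147
orange [402. 153.] top [0.589  0.2148] size 41.7 34.4 yaw 84.6 681
yellow [98. 17.] top [ 0.3507 -0.2507] size 25.7 21.7 yaw 74.2 125
yellow [229.  20.] top [ 0.4043 -0.0179] size 11.8 10.8 yaw 1.3 59
yellow [234. 144.] top [ 0.5751 -0.0144] size 35.7 35.4 yaw -6.3 612
yellow [398. 273.] top [0.7774 0.2238] size 45.6 26.0 yaw 2.3 307
green [315. 149.] top [0.5841 0.0967] size 48.2 34.4 yaw 85.6 898
green [522. 201.] top [0.6571 0.4293] size 56.9 55.0 yaw 12.5 310
white [154. 137.] top [ 0.5552 -0.1418] size 56.7 36.9 yaw 81.5 343
white [357. 154.] top [0.5912 0.1521] size 53.5 33.9 yaw 84.1 925
white [144. 157.] top [ 0.5871 -0.1534] size 65.3 18.5 yaw 80.9 250
white [ 46. 214.] top [ 0.6814 -0.4285] size 78.0 42.4 yaw -80.4 389
line x=0.6798+0.0112*y 678 -0.24645416697985673 0.31395961548463763 0.001033292222759843
z 0 [0.5872 0.1264] 236.47314453125 56.10395812988281 84.55562591552734
z 0.018 [0.5847 0.1254] 226.7669219970703 53.80112838745117 84.55558776855469
```

View pics/w30.png

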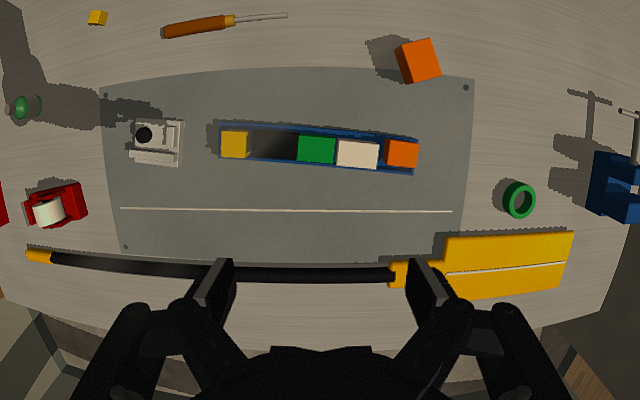

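{"method": "drive_tool", "body": {"slide": [[-40,0,0],[-85,-3,-20],[-85,-3,-70],[-85,-3,-120],[-85,-3,-170],[-85,-3,-220],[-85,-3,-255],[-85,-3,-275],[-85,-3,-275],[-85,-3,-275]], "turn": [[0,0,-0.01],[0,0,-0.01],[0,0,-0.01],[0,0,-0.01],[0,0,-0.01],[0,0,-0.01],[0,0,-0.01],[0,0,-0.01],[0,0,-0.01],[0,0,-0.01]], "gripper": [1,1,1,1,1,1,1,1,1,1]}}

```text
t: 36.45
eef_pos: [0.5205, 0.0982, -0.0122]
tool_rot: [0.503, -0.496, 0.503, 0.498]
contact_force: [-0.2, 0.6, 1.1]
gripper_width: 1.004
```

```bash
python3 st.py w31; python3 two.py 31
```

```text
t 36.45 pos [ 0.5205  0.0982 -0.0122] zyaw 89.26 tilt [-0.003  0.002 -1.   ] q1,7 [-0.56  1.57] w 1.004 F [-0.2  0.6  1.1]
scene [356.7 218.6] [[357.1 212.4]]
side [299.8 206.1] [[299.4 199.5]]
```

View pics/two31.png

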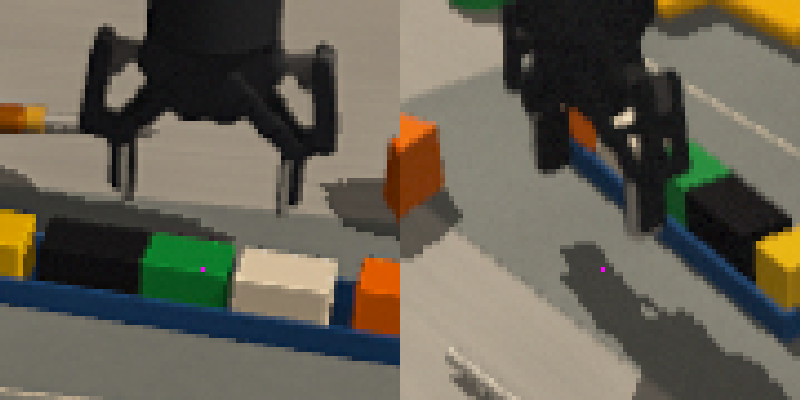

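View pics/w31.png

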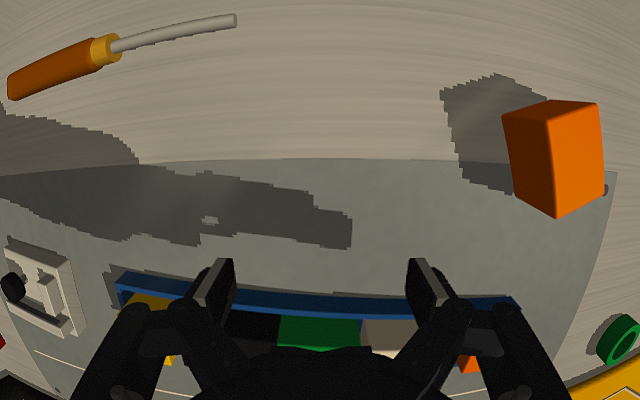

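{"method": "drive_tool", "body": {"slide": [[0,0,-15],[0,0,-27],[0,0,-27],[0,0,-27]], "turn": [[0,0,0],[0,0,0],[0,0,0],[0,0,0]], "gripper": [1,1,1,1]}}

```text
t: 37.0
eef_pos: [0.521, 0.0985, -0.0386]
tool_rot: [0.503, -0.496, 0.503, 0.498]
contact_force: [-0.3, 0.1, -0.6]
gripper_width: 1.002
```

```bash
python3 st.py w32; python3 two.py 32
```

```text
t 37.00 pos [ 0.521   0.0985 -0.0386] zyaw 89.30 tilt [-0.001  0.003 -1.   ] q1,7 [-0.54  1.59] w 1.002 F [-0.3  0.1 -0.6]
scene [356.3 226.8] [[356.6 220.7]]
side [300.4 214.7] [[300.  208.3]]
```

View pics/two32.png

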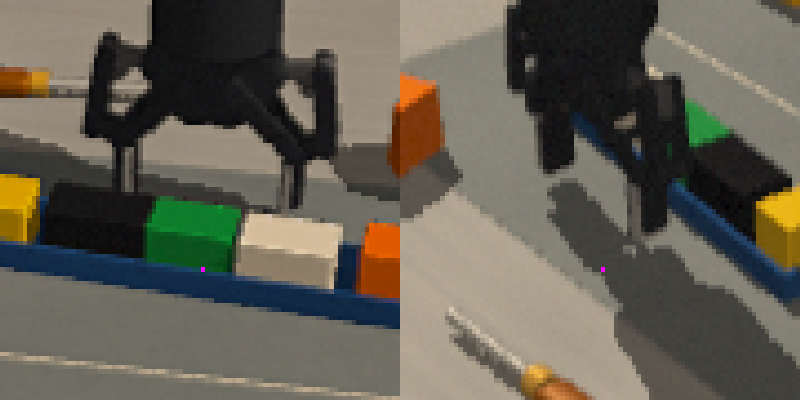

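View pics/w32.png

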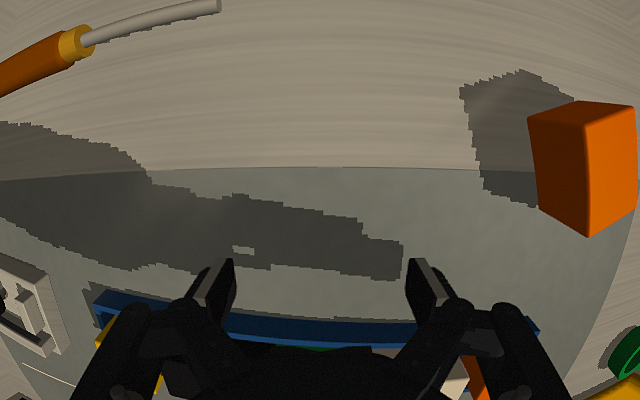

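{"method": "drive_tool", "body": {"slide": [[8,0,0],[15,0,0],[21,0,0],[27,0,0],[33,0,0],[39,0,0],[45,0,0],[51,0,0],[57,0,0],[63,0,0]], "turn": [[0,0,0],[0,0,0],[0,0,0],[0,0,0],[0,0,0],[0,0,0],[0,0,0],[0,0,0],[0,0,0],[0,0,0]], "gripper": [1,1,1,1,1,1,1,1,1,1]}}

```text
t: 38.15
eef_pos: [0.5805, 0.0983, -0.0388]
tool_rot: [0.501, -0.494, 0.504, 0.5]
contact_force: [-11.3, -0.8, 6.7]
gripper_width: 1.001
```

```bash
python3 st.py w33; python3 two.py 33
```

```text
t 38.15 pos [ 0.5805  0.0983 -0.0388] zyaw 89.32 tilt [-0.009  0.003 -1.   ] q1,7 [-0.5  1.6] w 1.001 F [-11.3  -0.8   6.7]
scene [353.9 240.2] [[354.2 234. ]]
side [319.1 206.4] [[318.9 200.1]]
```

View pics/scene33.png

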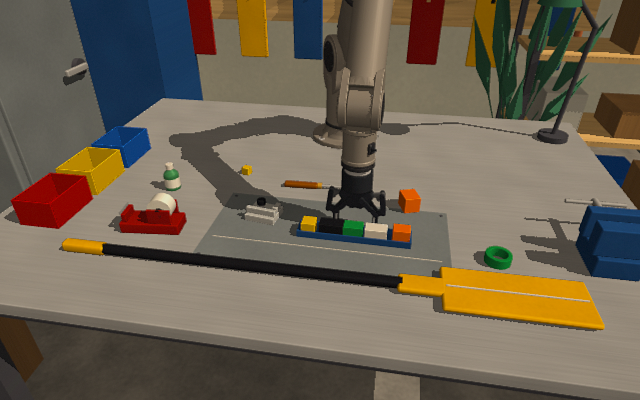

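View pics/two33.png

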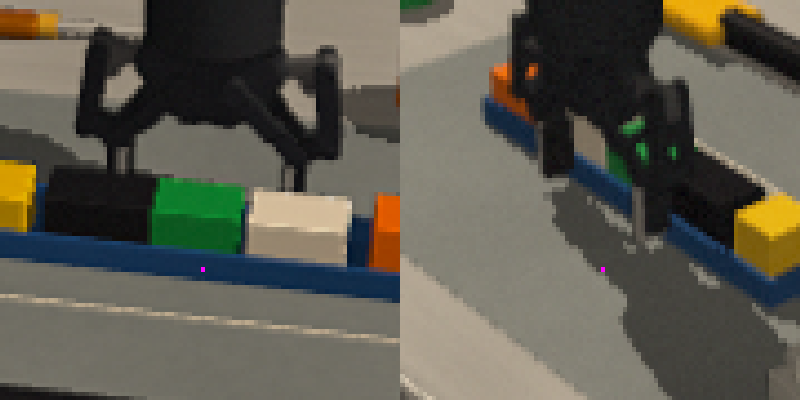

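```bash
cat > gap.py <<'E'
from look import *
# scene cam: blue lower boundary of tray far face (z=0) and line pixels, per column
def run(tag,cols=None):
    d=load(tag); im=d['color']; big=cv2.resize(im,None,fx=4,fy=4,interpolation=cv2.INTER_CUBIC)
    M=masks(big)['blue']; n,l,st,c=cv2.connectedComponentsWithStats(M.astype(np.uint8))
    k=[i for i in range(1,n) if 280*4<c[i][0]<430*4 and 190*4<c[i][1]<270*4]; k=max(k,key=lambda i:st[i][4]); m=l==k
    xs=np.nonzero(m.any(0))[0]; lo,hi=xs.min(),xs.max()
    E=[];L=[]
    g=big.min(2).astype(np.float32); th=cv2.morphologyEx(g,cv2.MORPH_TOPHAT,np.ones((25,1),np.uint8))
    for x in range(lo+12,hi-12,6):
        y=np.nonzero(m[:,x])[0].max(); E.append((x,y))
        a=y-6;w=th[a:y+160,x].copy(); 
        j=np.argmax(w); 
        if w[j]>15: L.append((x,a+j))
    f=lambda A:(np.array(A,float)+.5)/4-.5
    E=plane(d,f(E),0);L=plane(d,f(L),0)
    def fit(P):
        for _ in range(5):
            p=np.polyfit(P[:,1],P[:,0],1);r=abs(np.polyval(p,P[:,1])-P[:,0]);P=P[r<=max(2*np.median(r),.0008)]
        return p,P[:,1].min(),P[:,1].max(),len(P)
    e=fit(E);l2=fit(L); print('edge',e,'\nline',l2)
    for y in (e[1],(e[1]+e[2])/2,e[2]): print('y %.3f gap mm %.1f'%(y,1000*(np.polyval(l2[0],y)-np.polyval(e[0],y))))
run(sys.argv[1])
E
python3 gap.py scene33
```

```text
edge (array([0.01075328, 0.64125899]), np.float64(-0.03437058440638019), np.float64(0.2309935948000007), 72) 
line (array([0.01023991, 0.67668622]), np.float64(-0.02311722405220043), np.float64(0.20703706391553112), 48)
y -0.034 gap mm 35.4
y 0.098 gap mm 35.4
y 0.231 gap mm 35.3
```

{"method": "drive_tool", "body": {"slide": [[8,0,0],[12,0,0],[16,0,0],[20,0,0],[23,0,0],[26,0,0],[28,0,0],[30,0,0],[30,0,0],[30,0,0]], "turn": [[0,0,0],[0,0,0],[0,0,0],[0,0,0],[0,0,0],[0,0,0],[0,0,0],[0,0,0],[0,0,0],[0,0,0]], "gripper": [1,1,1,1,1,1,1,1,1,1]}}

```text
t: 39.3
eef_pos: [0.6109, 0.0983, -0.0394]
tool_rot: [0.502, -0.495, 0.504, 0.5]
contact_force: [-6.2, -0.1, 0.6]
gripper_width: 1.002
```

```bash
python3 st.py w34; python3 two.py 34; python3 gap.py scene34
```

```text
t 39.30 pos [ 0.6109  0.0983 -0.0394] zyaw 89.32 tilt [-0.008  0.002 -1.   ] q1,7 [-0.48  1.6 ] w 1.002 F [-6.2 -0.1  0.6]
scene [352.6 247. ] [[352.9 240.7]]
side [327.5 202.9] [[327.3 196.6]]
edge (array([0.01148404, 0.67036709]), np.float64(-0.03436334982840461), np.float64(0.2323965685895365), 75) 
line (array([0.00882084, 0.67654897]), np.float64(-0.033294836605679085), np.float64(0.2324396650547917), 62)
y -0.034 gap mm 6.3
y 0.099 gap mm 5.9
y 0.232 gap mm 5.6
```

View pics/two34.png

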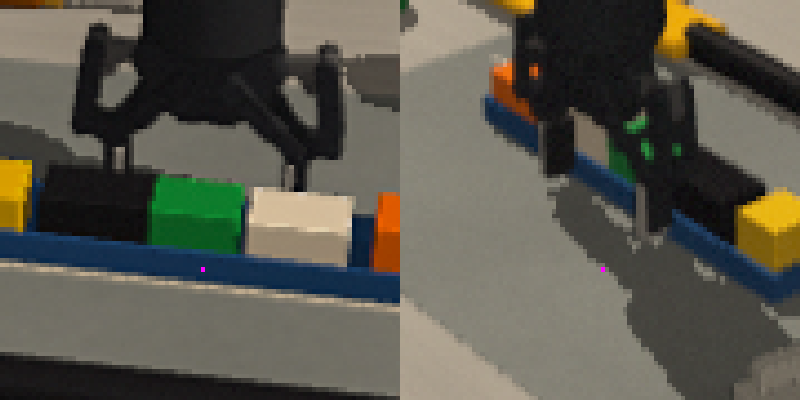

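{"method": "drive_tool", "body": {"slide": [[-8,0,0],[-15,0,10],[-15,0,55],[-10,0,100],[20,0,145],[70,0,170],[110,0,180],[147,0,180],[147,0,180],[147,0,180]], "turn": [[0,0,0],[0,0,0],[0,0,0],[0,0,0],[0,0,0],[0,0,0],[0,0,0],[0,0,0],[0,0,0],[0,0,0]], "gripper": [1,1,1,1,1,1,1,1,1,1]}}

```text
t: 40.45
eef_pos: [0.758, 0.098, 0.1406]
tool_rot: [0.502, -0.495, 0.504, 0.499]
contact_force: [-0.6, 0.1, -0.5]
gripper_width: 0.998
```

```bash
python3 st.py w35; python3 -c "
from look import *
d=load('w35');print((-np.array(d['R']).T@d['t']).round(4));snap('scene','scene35')"; python3 gap.py scene35
```

```text
t 40.45 pos [0.758  0.098  0.1406] zyaw 89.29 tilt [-0.007  0.002 -1.   ] q1,7 [-0.45  1.56] w 0.998 F [-0.6  0.1 -0.5]
[0.681  0.0994 0.3171]
edge (array([0.01159913, 0.6703703 ]), np.float64(-0.03436334982840461), np.float64(0.2323965685895365), 74) 
line (array([0.00980878, 0.67663106]), np.float64(-0.029289304266582356), np.float64(0.2324396650547917), 62)
y -0.034 gap mm 6.3
y 0.099 gap mm 6.1
y 0.232 gap mm 5.8
```

View pics/w35.png

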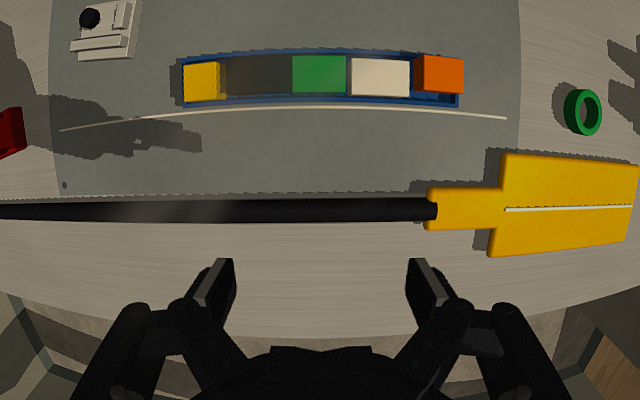

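```bash
cat > wgap.py <<'E'
from look import *
def run(tag,z=0.0):
    d=load(tag); big=cv2.resize(d['color'],None,fx=4,fy=4,interpolation=cv2.INTER_CUBIC)
    h=cv2.cvtColor(big,cv2.COLOR_RGB2HSV); 
    b=big[...,2].astype(int)-big[...,0].astype(int)   # blue minus red
    M=(b>14)
    n,l,st,c=cv2.connectedComponentsWithStats(M.astype(np.uint8)); k=max(range(1,n),key=lambda i:st[i][4] if 120*4<c[i][0]<520*4 and c[i][1]<200*4 else 0); m=l==k
    g=big.min(2).astype(np.float32); th=cv2.morphologyEx(g,cv2.MORPH_TOPHAT,np.ones((33,1),np.uint8))
    xs=np.nonzero(m.any(0))[0];E=[];L=[]
    for x in range(xs.min()+10,xs.max()-8,5):
        y=np.nonzero(m[:,x])[0].max();E.append((x,y)); w=th[y+1:y+70,x]
        if len(w) and w.max()>18:
            ww=np.where(w>w.max()*.5,w,0); L.append((x,y+1+(ww*np.arange(len(w))).sum()/ww.sum()))
    f=lambda A:(np.array(A,float)+.5)/4-.5
    E=plane(d,f(E),z,True);L=plane(d,f(L),0,True)
    def fit(P):
        for _ in range(6):
            p=np.polyfit(P[:,1],P[:,0],1);r=abs(np.polyval(p,P[:,1])-P[:,0]);P=P[r<=max(2*np.median(r),.0006)]
        return p,P[:,1].min().round(3),P[:,1].max().round(3),len(P)
    e,l2=fit(E),fit(L);print('edge',e,'line',l2)
    for y in (-.042,.098,.238): print('y %.3f gap to line centre %.2f mm'%(y,1000*(np.polyval(l2[0],y)-np.polyval(e[0],y))))
run(sys.argv[1],float(sys.argv[2]) if len(sys.argv)>2 else 0.)
E
python3 wgap.py w35; python3 wgap.py w35 .018
```

```text
edge (array([0.01292559, 0.67326598]), np.float64(-0.046), np.float64(0.246), 219) line (array([0.01062104, 0.67907444]), np.float64(-0.047), np.float64(0.247), 219)
y -0.042 gap to line centre 5.91 mm
y 0.098 gap to line centre 5.58 mm
y 0.238 gap to line centre 5.26 mm
edge (array([0.01292559, 0.67363407]), np.float64(-0.038), np.float64(0.238), 219) line (array([0.01062104, 0.67907444]), np.float64(-0.047), np.float64(0.247), 219)
y -0.042 gap to line centre 5.54 mm
y 0.098 gap to line centre 5.21 mm
y 0.238 gap to line centre 4.89 mm
```

{"method": "drive_tool", "body": {"slide": [[-40,0,0],[-85,0,0],[-130,0,0],[-164,0,0],[-164,0,-45],[-164,0,-90],[-164,0,-135],[-164,0,-170],[-164,0,-180],[-164,0,-180]], "turn": [[0,0,0.002],[0,0,0.002],[0,0,0.002],[0,0,0.002],[0,0,0.002],[0,0,0.002],[0,0,0.002],[0,0,0.002],[0,0,0.002],[0,0,0.002]], "gripper": [1,1,1,1,1,1,1,1,1,1]}}

```text
t: 41.55
eef_pos: [0.5913, 0.0981, -0.0397]
tool_rot: [0.5, -0.494, 0.505, 0.501]
contact_force: [0.4, 0.1, -0.4]
gripper_width: 0.999
```

```bash
python3 st.py
```

```text
t 41.55 pos [ 0.5913  0.0981 -0.0397] zyaw 89.44 tilt [-0.011  0.002 -1.   ] q1,7 [-0.5   1.61] w 0.999 F [ 0.4  0.1 -0.4]
```

{"method": "drive_tool", "body": {"slide": [[8,0,0],[15,0,0],[18,0,0],[20,0,0],[22,0,0],[23,0,0],[24,0,0],[25,0,0],[25,0,0],[25,0,0]], "turn": [[0,0,0],[0,0,0],[0,0,0],[0,0,0],[0,0,0],[0,0,0],[0,0,0],[0,0,0],[0,0,0],[0,0,0]], "gripper": [1,1,1,1,1,1,1,1,1,1]}}

```text
t: 42.55
eef_pos: [0.6123, 0.0979, -0.0397]
tool_rot: [0.498, -0.493, 0.507, 0.503]
contact_force: [-10.9, -0.7, 8.6]
gripper_width: 1.004
```

```bash
python3 st.py; python3 two.py 36; python3 gap.py scene36
```

```text
t 42.55 pos [ 0.6123  0.0979 -0.0397] zyaw 89.43 tilt [-0.018  0.002 -1.   ] q1,7 [-0.49  1.61] w 1.004 F [-10.9  -0.7   8.6]
scene [352.4 247.4] [[352.7 241.2]]
side [328.  202.9] [[327.9 196.6]]
edge (array([0.0110551 , 0.67195135]), np.float64(-0.03414898426558702), np.float64(0.23241097694406665), 66) 
line (array([0.01064259, 0.67672424]), np.float64(-0.033294836605679085), np.float64(0.2324396650547917), 68)
y -0.034 gap mm 4.8
y 0.099 gap mm 4.7
y 0.232 gap mm 4.7
```

View pics/two36.png

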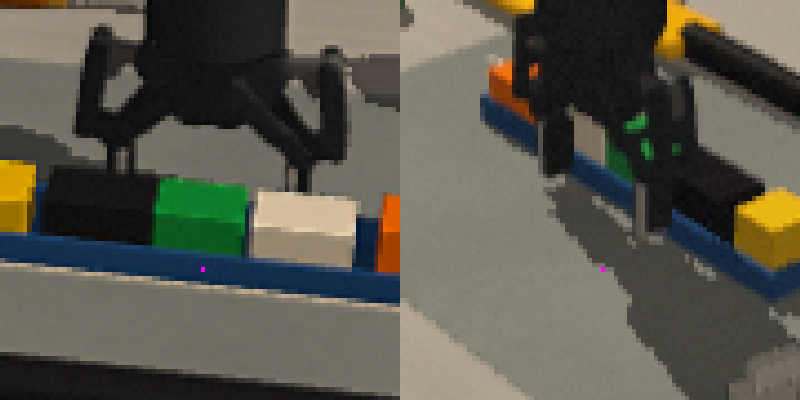

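{"method": "drive_tool", "body": {"slide": [[5,0,0],[5.5,0,0],[6,0,0],[6.5,0,0],[7,0,0],[7,0,0],[7,0,0]], "turn": [[0,0,0],[0,0,0],[0,0,0],[0,0,0],[0,0,0],[0,0,0],[0,0,0]], "gripper": [1,1,1,1,1,1,1]}}

```text
t: 43.35
eef_pos: [0.6153, 0.0979, -0.0397]
tool_rot: [0.496, -0.491, 0.508, 0.505]
contact_force: [-11.8, -0.4, 8.2]
gripper_width: 0.999
```

```bash
python3 st.py; python3 -c "
from look import *
snap('scene','scene37')"; python3 gap.py scene37
```

```text
t 43.35 pos [ 0.6153  0.0979 -0.0397] zyaw 89.46 tilt [-0.026  0.002 -1.   ] q1,7 [-0.48  1.61] w 0.999 F [-11.8  -0.4   8.2]
edge (array([0.00852727, 0.67473412]), np.float64(-0.03530225250221816), np.float64(0.2306894189756693), 58) 
line (array([0.01262631, 0.67786096]), np.float64(-0.012196065272413736), np.float64(0.22036543269412845), 21)
y -0.035 gap mm 3.0
y 0.098 gap mm 3.5
y 0.231 gap mm 4.1
```

{"method": "drive_tool", "body": {"slide": [[-8,0,0],[-15,0,10],[-15,0,55],[-10,0,100],[20,0,145],[70,0,170],[110,0,180],[143,0,180],[143,0,180],[143,0,180]], "turn": [[0,0,0],[0,0,0],[-0.002,-0.02,0],[-0.002,-0.026,0],[-0.002,-0.026,0],[-0.002,-0.026,0],[-0.002,-0.026,0],[-0.002,-0.026,0],[-0.002,-0.026,0],[-0.002,-0.026,0]], "gripper": [1,1,1,1,1,1,1,1,1,1]}}

```text
t: 44.4
eef_pos: [0.7584, 0.0975, 0.1405]
tool_rot: [0.503, -0.498, 0.502, 0.497]
contact_force: [-1.1, 0.2, -0.1]
gripper_width: 0.999
```

```bash
python3 st.py w38; python3 wgap.py w38; python3 -c "
from look import *
snap('scene','scene38')
d=load('w38'); cv2.imwrite('pics/c38.png',cv2.resize(d['color'][30:150,40:540,::-1],None,fx=1.6,fy=3.2,interpolation=cv2.INTER_CUBIC))"; python3 gap.py scene38
```

```text
t 44.40 pos [0.7584 0.0975 0.1405] zyaw 89.43 tilt [ 0.001 -0.    -1.   ] q1,7 [-0.46  1.56] w 0.999 F [-1.1  0.2 -0.1]
edge (array([0.0096511 , 0.67860849]), np.float64(-0.047), np.float64(0.246), 219) line (array([0.01018512, 0.67976533]), np.float64(-0.047), np.float64(0.246), 219)
y -0.042 gap to line centre 1.13 mm
y 0.098 gap to line centre 1.21 mm
y 0.238 gap to line centre 1.28 mm
edge (array([0.00731057, 0.67477166]), np.float64(-0.03530225250221816), np.float64(0.23414691048161962), 66) 
line (array([0.01614903, 0.67743126]), np.float64(-0.0050627536914676086), np.float64(0.22036543269412845), 15)
y -0.035 gap mm 2.3
y 0.099 gap mm 3.5
y 0.234 gap mm 4.7
```

View pics/c38.png

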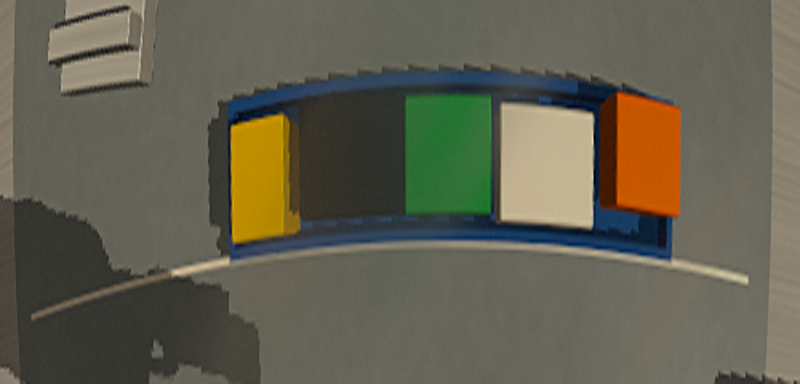

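```bash
cat > lout.py <<'E'
from look import *
d=load(sys.argv[1]); big=cv2.resize(d['color'],None,fx=4,fy=4,interpolation=cv2.INTER_CUBIC)
g=big.min(2).astype(np.float32); th=cv2.morphologyEx(g,cv2.MORPH_TOPHAT,np.ones((33,1),np.uint8))
P=[]
for y in list(np.arange(-.235,-.055,.004))+list(np.arange(.255,.31,.004)):
    u,v=proj(d,[.6797+.0108*y,y,0],True)[0]; x=int(round((u+.5)*4-.5)); r=int((v+.5)*4-.5)
    w=th[r-14:r+15,x]; 
    if w.max()<8: continue
    ww=np.where(w>.5*w.max(),w,0); P.append((x,r-14+(ww*np.arange(29)).sum()/ww.sum()))
P=plane(d,(np.array(P)+.5)/4-.5,0,True)
for _ in range(4):
    p=np.polyfit(P[:,1],P[:,0],1);r=abs(np.polyval(p,P[:,1])-P[:,0]);P=P[r<=max(2.5*np.median(r),.0006)]
print('outer line',p,len(P),r.max(),'x at -.042,.098,.238',np.polyval(p,[-.042,.098,.238]).round(5))
E
for t in w38 w35 w30; do python3 lout.py $t; done
```

```text
outer line [0.01082334 0.67901537] 58 0.0004701369941915168 x at -.042,.098,.238 [0.67856 0.68008 0.68159]
outer line [0.01072412 0.67901091] 54 0.00047075260687923226 x at -.042,.098,.238 [0.67856 0.68006 0.68156]
outer line [0.01137653 0.67984503] 59 0.0003752408467915247 x at -.042,.098,.238 [0.67937 0.68096 0.68255]
```

{"method": "drive_tool", "body": {"slide": [[-20,-45,0],[-40,-90,0],[-60,-135,0],[-80,-180,0],[-98,-225,0],[-98,-238,0],[-98,-238,0],[-98,-238,0]], "turn": [[0,0,0],[0,0,0],[0,0,0],[0,0,0],[0,0,0],[0,0,0],[0,0,0],[0,0,0]], "gripper": [1,1,1,1,1,1,1,1]}}

```text
t: 45.3
eef_pos: [0.6595, -0.1381, 0.1407]
tool_rot: [0.503, -0.497, 0.502, 0.498]
contact_force: [0.4, 0.5, -0.4]
gripper_width: 1.003
```

```bash
python3 st.py w39; python3 -c "
from look import *
d=load('w39'); print((-np.array(d['R']).T@d['t']).round(4)); u,v=proj(d,[.56,-.14,.018],True)[0];print(u,v)
x,y=int(u),int(v); cv2.imwrite('pics/c39.png',cv2.resize(d['color'][max(0,y-70):y+80,x-100:x+100,::-1],None,fx=4,fy=4,interpolation=cv2.INTER_CUBIC)); print(x-100,max(0,y-70))"
```

```text
t 45.30 pos [ 0.6595 -0.1381  0.1407] zyaw 89.53 tilt [ 0.     0.002 -1.   ] q1,7 [-0.19  1.9 ] w 1.003 F [ 0.4  0.5 -0.4]
[ 0.5812 -0.1369  0.3166]
316.03298040628533 83.25516188566601
216 13
```

View pics/c39.png

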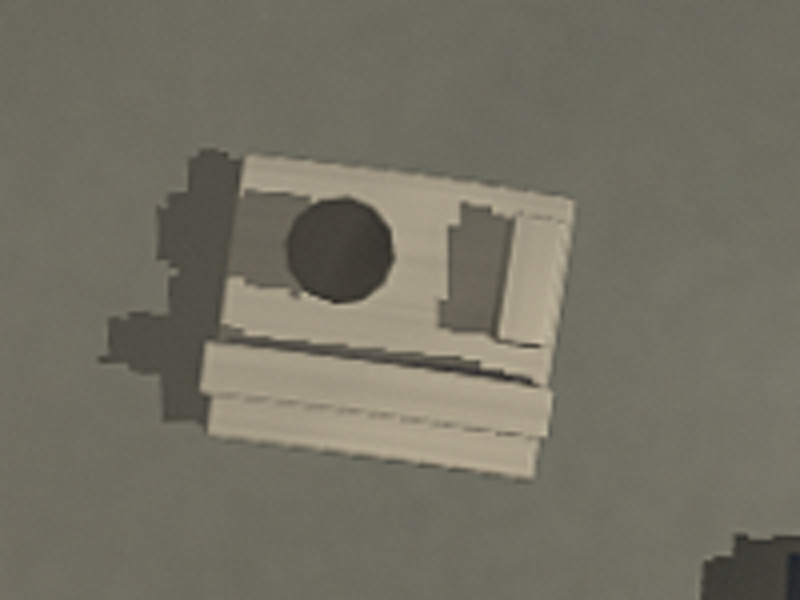

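```bash
python3 - <<'E'
from look import *
d=load('w39'); c=np.array([(245,155),(575,202),(535,478),(208,436)])/4+[216,13]
P=plane(d,c,.018,True);print(P.round(4)); print(np.linalg.norm(P-np.roll(P,-1,0),axis=1)); print(P.mean(0)); v=P[2]-P[3];print(np.degrees(np.arctan2(v[1],v[0])))
v=P[1]-P[0];print(np.degrees(np.arctan2(v[1],v[0])))
print('line at',.6797+.0108*-.14)
E
python3 lout.py w39
```

```text
[[ 0.528  -0.1764  0.018 ]
 [ 0.5404 -0.0985  0.018 ]
 [ 0.6076 -0.108   0.018 ]
 [ 0.5963 -0.1866  0.018 ]]
[0.078911   0.06795108 0.0794346  0.06909229]
[ 0.56806142 -0.14239887  0.018     ]
81.78118748355725
80.95282231404738
line at 0.678188
outer line [0.01023535 0.67960563] 57 0.0002119931222279714 x at -.042,.098,.238 [0.67918 0.68061 0.68204]
```

{"method": "drive_tool", "body": {"slide": [[-45,-1,0],[-90,-3,0],[-135,-3,0],[-165,-3,0],[-165,-3,-45],[-165,-3,-90],[-165,-3,-135],[-165,-3,-165],[-165,-3,-172],[-165,-3,-172]], "turn": [[0,0,-0.002],[0,0,-0.002],[0,0,-0.002],[0,0,-0.002],[0,0,-0.002],[0,0,-0.002],[0,0,-0.002],[0,0,-0.002],[0,0,-0.002],[0,0,-0.002]], "gripper": [0.5,0.5,0.5,0.5,0.5,0.5,0.5,0.5,0.5,0.5]}}

```text
t: 46.35
eef_pos: [0.4948, -0.1385, -0.0321]
tool_rot: [0.502, -0.497, 0.501, 0.5]
contact_force: [0.1, -0.2, 0.8]
gripper_width: 0.497
```

```bash
python3 st.py w40; python3 two.py 40
```

```text
t 46.35 pos [ 0.4948 -0.1385 -0.0321] zyaw 89.65 tilt [-0.002  0.003 -1.   ] q1,7 [-0.1   2.08] w 0.497 F [ 0.1 -0.2  0.8]
scene [273.6 211.3] [[273.2 205.3]]
side [353.1 262.1] [[353.2 255. ]]
```

View pics/two40.png

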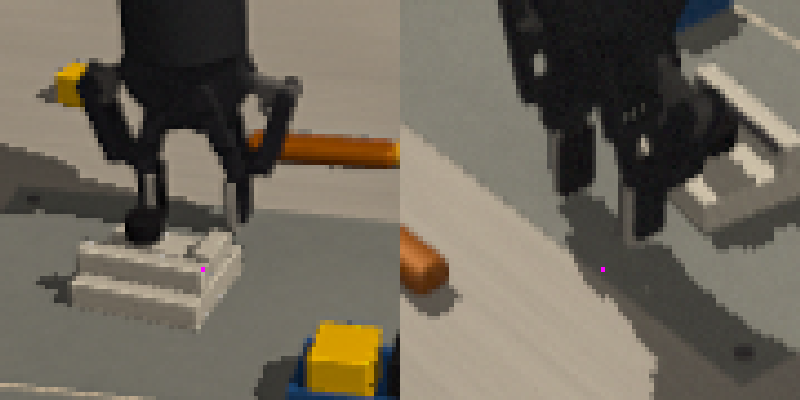

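View pics/w40.png

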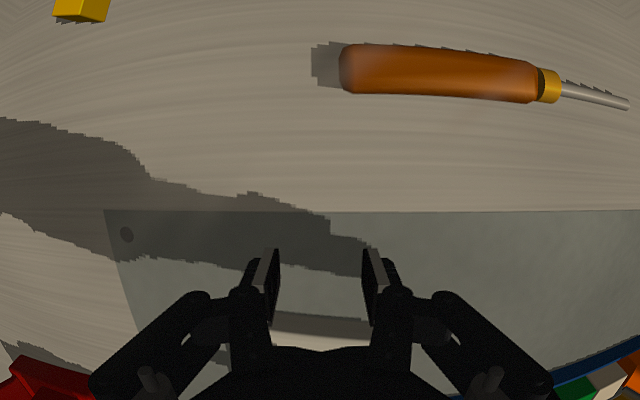

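{"method": "drive_tool", "body": {"slide": [[8,-3,0],[16,-3,0],[22,-3,0],[28,-3,0],[34,-3,0],[40,-3,0],[46,-3,0],[52,-3,0],[58,-3,0],[64,-3,0]], "turn": [[0,0,-0.004],[0,0,-0.004],[0,0,-0.004],[0,0,-0.004],[0,0,-0.004],[0,0,-0.004],[0,0,-0.004],[0,0,-0.004],[0,0,-0.004],[0,0,-0.004]], "gripper": [0.5,0.5,0.5,0.5,0.5,0.5,0.5,0.5,0.5,0.5]}}

```text
t: 47.5
eef_pos: [0.5581, -0.1429, -0.0303]
tool_rot: [0.503, -0.496, 0.503, 0.498]
contact_force: [-7.1, 0.2, 6.2]
gripper_width: 0.499
```

```bash
python3 st.py w41; python3 two.py 41
```

```text
t 47.50 pos [ 0.5581 -0.1429 -0.0303] zyaw 89.30 tilt [-0.002  0.003 -1.   ] q1,7 [-0.12  2.04] w 0.499 F [-7.1  0.2  6.2]
scene [266.2 223.6] [[265.7 217.5]]
side [375.4 250.8] [[375.7 243.8]]
```

View pics/two41.png

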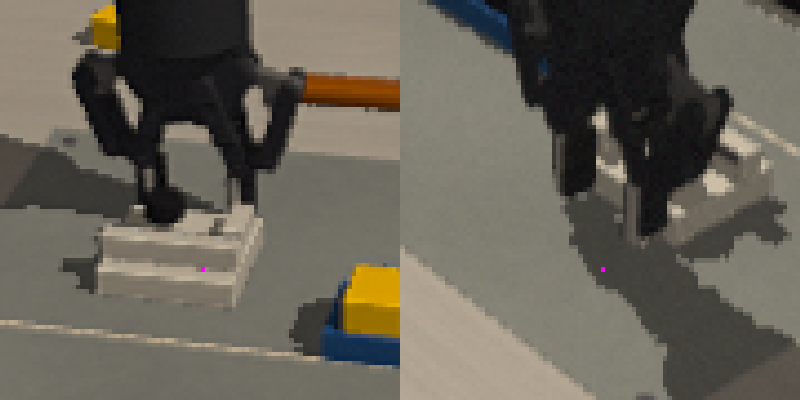

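{"method": "drive_tool", "body": {"slide": [[6,1,0],[11,1,0],[16,1,0],[20,1,0],[24,1,0],[27,1,0],[29,1,0],[30,1,0],[30,1,0],[30,1,0]], "turn": [[0,0,0],[0,0,0],[0,0,0],[0,0,0],[0,0,0],[0,0,0],[0,0,0],[0,0,0],[0,0,0],[0,0,0]], "gripper": [0.5,0.5,0.5,0.5,0.5,0.5,0.5,0.5,0.5,0.5]}}

```text
t: 48.65
eef_pos: [0.5906, -0.1418, -0.0301]
tool_rot: [0.504, -0.497, 0.502, 0.497]
contact_force: [-1.5, 0.6, -0.5]
gripper_width: 0.5
```

```bash
python3 st.py
```

```text
t 48.65 pos [ 0.5906 -0.1418 -0.0301] zyaw 89.34 tilt [ 0.003  0.002 -1.   ] q1,7 [-0.12  2.02] w 0.500 F [-1.5  0.6 -0.5]
```

{"method": "drive_tool", "body": {"slide": [[-8,0,0],[-15,0,10],[-15,0,55],[-10,0,100],[20,0,145],[70,0,172],[110,0,172],[150,0,172],[165,0,172],[165,0,172]], "turn": [[0,0,0],[0,0,0],[0,0,0],[0,0,0],[0,0,0],[0,0,0],[0,0,0],[0,0,0],[0,0,0],[0,0,0]], "gripper": [0.5,0.5,0.5,0.5,0.5,0.5,0.5,0.5,0.5,0.5]}}

```text
t: 49.65
eef_pos: [0.7571, -0.1413, 0.1422]
tool_rot: [0.504, -0.498, 0.501, 0.497]
contact_force: [0.2, 0.6, -0.3]
gripper_width: 0.497
```

```bash
python3 st.py w42; python3 lout.py w42; python3 -c "
from look import *
d=load('w42'); u,v=proj(d,[.65,-.14,.018],True)[0]
x,y=int(u),int(v); cv2.imwrite('pics/c42.png',cv2.resize(d['color'][max(0,y-60):y+60,x-100:x+100,::-1],None,fx=4,fy=4,interpolation=cv2.INTER_CUBIC)); print(x-100,max(0,y-60))"
```

```text
t 49.65 pos [ 0.7571 -0.1413  0.1422] zyaw 89.40 tilt [ 0.004  0.001 -1.   ] q1,7 [-0.16  1.89] w 0.497 F [ 0.2  0.6 -0.3]
outer line [0.01093287 0.67877364] 57 0.0005943268101331611 x at -.042,.098,.238 [0.67831 0.67985 0.68138]
219 14
```

View pics/c42.png

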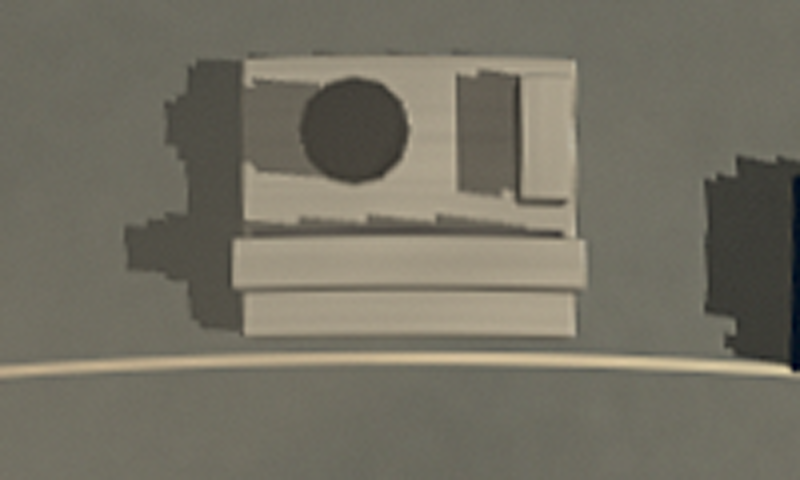

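```bash
python3 - <<'E'
from look import *
d=load('w42')
f=lambda L:np.array(L)/4-.375+[219,14]
E=plane(d,f([(245,337),(410,336),(575,337)]),.018,True);print(E.round(4))
L=plane(d,f([(245,363.),(410,358.5),(575,361.5)]),0,True);print(L.round(4))
big=cv2.resize(d['color'],None,fx=4,fy=4,interpolation=cv2.INTER_CUBIC)
for x in (270,410,550): print(x,big[14*4+328:14*4+372:2,219*4+x].min(1))
p=[0.01093287,0.67877364]
for e in E: print('gap mm',1000*(np.polyval(p,e[1])-e[0]))
E
```

```text
[[ 0.6714 -0.1778  0.018 ]
 [ 0.6721 -0.1385  0.018 ]
 [ 0.6721 -0.099   0.018 ]]
[[ 0.6777 -0.1803  0.    ]
 [ 0.6775 -0.1384  0.    ]
 [ 0.6781 -0.0966  0.    ]]
270 [137 135 130 117 100  88  92  98  99  99  96 100 109 123 134 141 142 134
 124 109  98  92]
410 [138 130 120 106  96  90  92  95  95  95  94 103 119 138 150 153 147 131
 112  97  96  97]
550 [147 146 140 122  98  82  86  93  95  95  91  97 111 131 145 154 155 146
 134 116  99  90]
gap mm 5.450628785569123
gap mm 5.158096633979259
gap mm 5.56022646582377
```

{"method": "drive_tool", "body": {"slide": [[-45,0,0],[-90,0,0],[-135,0,0],[-182,0,0],[-182,0,-45],[-182,0,-90],[-182,0,-135],[-182,0,-165],[-182,0,-172],[-182,0,-172]], "turn": [[0,0,0],[0,0,0],[0,0,0],[0,0,0],[0,0,0],[0,0,0],[0,0,0],[0,0,0],[0,0,0],[0,0,0]], "gripper": [0.5,0.5,0.5,0.5,0.5,0.5,0.5,0.5,0.5,0.5]}}

```text
t: 50.7
eef_pos: [0.5721, -0.1424, -0.0297]
tool_rot: [0.504, -0.497, 0.502, 0.497]
contact_force: [0.3, -0.6, 0.8]
gripper_width: 0.497
```

```bash
python3 st.py
```

```text
t 50.70 pos [ 0.5721 -0.1424 -0.0297] zyaw 89.29 tilt [ 0.001  0.001 -1.   ] q1,7 [-0.13  2.04] w 0.497 F [ 0.3 -0.6  0.8]
```

{"method": "drive_tool", "body": {"slide": [[8,0.5,0],[15,0.5,0],[18,0.5,0],[20,0.5,0],[21,0.5,0],[22,0.5,0],[23,0.5,0],[24,0.5,0],[24,0.5,0],[24,0.5,0]], "turn": [[0,0,0.001],[0,0,0.001],[0,0,0.001],[0,0,0.001],[0,0,0.001],[0,0,0.001],[0,0,0.001],[0,0,0.001],[0,0,0.001],[0,0,0.001]], "gripper": [0.5,0.5,0.5,0.5,0.5,0.5,0.5,0.5,0.5,0.5]}}

```text
t: 51.7
eef_pos: [0.5944, -0.142, -0.0293]
tool_rot: [0.503, -0.496, 0.503, 0.498]
contact_force: [-5.3, 0.4, 4.9]
gripper_width: 0.501
```

```bash
python3 st.py
```

```text
t 51.70 pos [ 0.5944 -0.142  -0.0293] zyaw 89.33 tilt [-0.002  0.002 -1.   ] q1,7 [-0.13  2.03] w 0.501 F [-5.3  0.4  4.9]
```

{"method": "drive_tool", "body": {"slide": [[2,0,0],[2.5,0,0],[3,0,0],[3,0,0]], "turn": [[0,0,0.001],[0,0,0.001],[0,0,0.001],[0,0,0.001]], "gripper": [0.5,0.5,0.5,0.5]}}

```text
t: 52.1
eef_pos: [0.5967, -0.142, -0.0291]
tool_rot: [0.502, -0.496, 0.503, 0.499]
contact_force: [-4.7, 1.1, 3.3]
gripper_width: 0.499
```

```bash
python3 st.py
```

```text
t 52.10 pos [ 0.5967 -0.142  -0.0291] zyaw 89.38 tilt [-0.003  0.002 -1.   ] q1,7 [-0.13  2.03] w 0.499 F [-4.7  1.1  3.3]
```

{"method": "drive_tool", "body": {"slide": [[-8,0,0],[-15,0,10],[-15,0,55],[-10,0,100],[20,0,145],[70,0,172],[110,0,172],[150,0,172],[163,0,172],[163,0,172]], "turn": [[0,0,0],[0,0,0],[0,0,0],[0,0,0],[0,0,0],[0,0,0],[0,0,0],[0,0,0],[0,0,0],[0,0,0]], "gripper": [0.5,0.5,0.5,0.5,0.5,0.5,0.5,0.5,0.5,0.5]}}

```text
t: 53.1
eef_pos: [0.7614, -0.1413, 0.143]
tool_rot: [0.502, -0.497, 0.502, 0.498]
contact_force: [-0.1, -0.1, -0.3]
gripper_width: 0.5
```

```bash
python3 st.py w43; python3 lout.py w43; python3 -c "
from look import *
d=load('w43'); u,v=proj(d,[.65,-.14,.018],True)[0]
x,y=int(u),int(v); cv2.imwrite('pics/c43.png',cv2.resize(d['color'][max(0,y-60):y+60,x-100:x+100,::-1],None,fx=4,fy=4,interpolation=cv2.INTER_CUBIC)); print(x-100,max(0,y-60))
big=cv2.resize(d['color'],None,fx=4,fy=4,interpolation=cv2.INTER_CUBIC)
for Y in (-.17,-.14,-.11):
    u,v=proj(d,[.6785+.0108*Y,Y,0],True)[0]; X=int(u*4+1.5); r=int(v*4+1.5); print(Y,r,big[r-24:r+24:2,X].min(1))
"
```

```text
t 53.10 pos [ 0.7614 -0.1413  0.143 ] zyaw 89.47 tilt [-0.001  0.002 -1.   ] q1,7 [-0.16  1.89] w 0.500 F [-0.1 -0.1 -0.3]
outer line [0.01117209 0.67879234] 38 0.0004263596293624383 x at -.042,.098,.238 [0.67832 0.67989 0.68145]
219 11
-0.17 400 [133 132 132 132 132 131 130 131 133 135 137 130 116 102  98  96  95  95
  96  97  97  97  96  96]
-0.14 398 [134 135 135 134 133 133 132 132 134 137 137 135 126 115 103  95  91  95
  99  98  97  97  97  96]
-0.11 400 [142 142 142 142 140 139 139 140 141 143 146 141 128 111  97  89  91  94
  95  97  98  98  97  96]
```

View pics/c43.png

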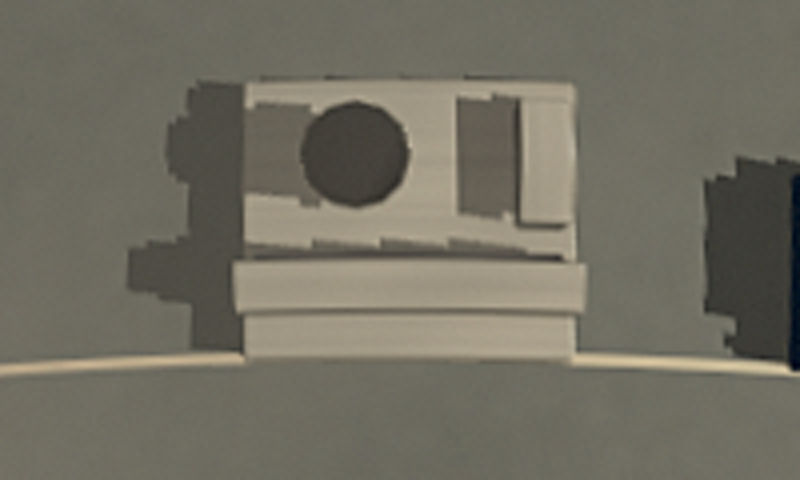

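```bash
python3 -c "
from look import *
for tag in ('w42','w43'):
  d=load(tag)
  big=cv2.resize(d['color'],None,fx=4,fy=4,interpolation=cv2.INTER_CUBIC)
  for Y in (-.205,-.195,-.17,-.14,-.11,-.085,-.075):
    u,v=proj(d,[.6788+.0109*Y,Y,0],True)[0]; X=int(u*4+1.5); r=v*4+1.5; rr=np.arange(-16,17,2)
    print(tag,Y,[int(np.interp(r+k,np.arange(1600),big[:,X].min(1))) for k in rr])
"
```

```text
w42 -0.205 [98, 97, 94, 94, 102, 114, 128, 137, 140, 136, 126, 115, 103, 96, 95, 98, 98]
w42 -0.195 [95, 95, 96, 96, 100, 112, 127, 142, 148, 141, 126, 111, 100, 95, 95, 96, 97]
w42 -0.17 [95, 97, 96, 94, 101, 114, 129, 139, 143, 137, 126, 114, 102, 96, 94, 96, 97]
w42 -0.14 [96, 98, 98, 96, 100, 115, 133, 147, 153, 146, 132, 115, 101, 95, 94, 93, 94]
w42 -0.11 [97, 99, 95, 90, 101, 121, 141, 152, 156, 149, 136, 121, 104, 95, 92, 96, 98]
w42 -0.085 [98, 97, 97, 96, 103, 120, 142, 158, 164, 157, 138, 116, 98, 94, 96, 96, 96]
w42 -0.075 [99, 98, 94, 94, 105, 121, 141, 153, 157, 148, 135, 121, 105, 96, 94, 98, 97]
w43 -0.205 [96, 97, 96, 91, 93, 109, 130, 144, 145, 136, 121, 108, 99, 95, 96, 96, 97]
w43 -0.195 [89, 88, 87, 91, 98, 112, 126, 138, 144, 138, 124, 107, 96, 90, 91, 93, 95]
w43 -0.17 [131, 130, 130, 132, 134, 137, 134, 122, 108, 98, 97, 95, 95, 95, 97, 97, 97]
w43 -0.14 [133, 132, 132, 134, 137, 137, 134, 125, 114, 102, 94, 91, 95, 99, 97, 97, 97]
w43 -0.11 [139, 139, 140, 141, 142, 145, 143, 132, 116, 100, 90, 89, 93, 95, 96, 97, 98]
w43 -0.085 [99, 98, 94, 96, 104, 120, 137, 151, 158, 153, 142, 121, 100, 89, 94, 97, 96]
w43 -0.075 [100, 99, 97, 92, 98, 118, 141, 156, 159, 152, 135, 117, 101, 97, 96, 97, 98]
```

{"method": "drive_tool", "body": {"slide": [[3,0,-45],[3,0,-90],[3,0,-100],[3,0,-100],[3,0,-100]], "turn": [[0,0,0],[0,0,0],[0,0,0],[0,0,0],[0,0,0]], "gripper": [0.5,0.5,0.5,0.5,0.5]}}

```text
t: 53.65
eef_pos: [0.7639, -0.1428, 0.0459]
tool_rot: [0.503, -0.497, 0.502, 0.497]
contact_force: [0.3, 0.0, 0.7]
gripper_width: 0.503
```

```bash
python3 st.py w44; python3 -c "
from look import *
d=load('w44'); u,v=proj(d,[.67,-.14,.018],True)[0]; print((-np.array(d['R']).T@d['t']).round(4))
x,y=int(u),int(v); cv2.imwrite('pics/c44.png',cv2.resize(d['color'][max(0,y-40):y+40,x-80:x+80,::-1],None,fx=5,fy=5,interpolation=cv2.INTER_CUBIC)); print(x-80,max(0,y-40))
s=snap('scene','scene44')['color'][205:265,235:435,::-1]; cv2.imwrite('pics/s44.png',cv2.resize(s,None,fx=4,fy=4,interpolation=cv2.INTER_CUBIC))
"
```

```text
t 53.65 pos [ 0.7639 -0.1428  0.0459] zyaw 89.38 tilt [ 0.     0.001 -1.   ] q1,7 [-0.14  1.92] w 0.503 F [0.3 0.  0.7]
[ 0.6856 -0.1413  0.2217]
241 41
```

View pics/c44.png

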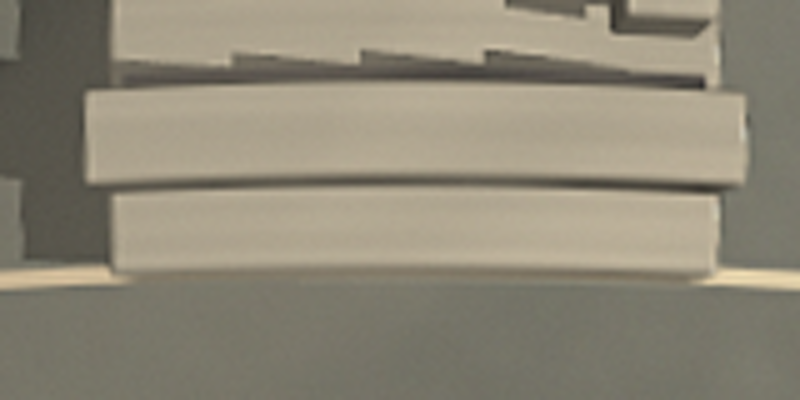

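View pics/s44.png

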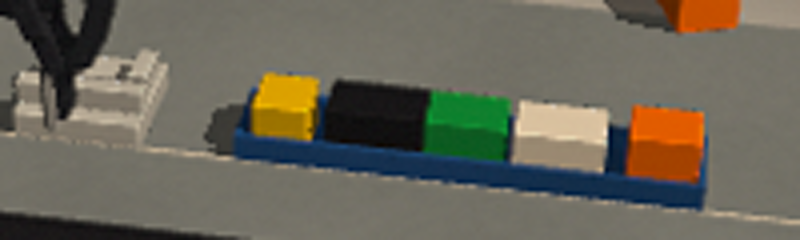

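{"method": "drive_tool", "body": {"slide": [[0,0,50],[0,40,95],[0,85,95],[0,130,95],[0,175,95],[0,220,95],[-6,240,95],[-6,240,95],[-6,240,95]], "turn": [[0,0,0],[0,0,0],[0,0,0],[0,0,0],[0,0,0],[0,0,0],[0,0,0],[0,0,0],[0,0,0]], "gripper": [0.5,0.5,0.5,0.5,0.5,0.5,0.5,0.5,0.5]}}

```text
t: 54.65
eef_pos: [0.7591, 0.0964, 0.1431]
tool_rot: [0.504, -0.498, 0.502, 0.496]
contact_force: [0.1, 0.3, -0.1]
gripper_width: 0.499
```

```bash
python3 st.py w45; python3 wgap.py w45; python3 lout.py w45; python3 -c "
from look import *
d=load('w45');cv2.imwrite('pics/c45.png',cv2.resize(d['color'][0:200,:,::-1],None,fx=1.25,fy=1.25,interpolation=cv2.INTER_CUBIC)); snap('scene','scene45');snap('side','side45')
M=masks(d['color'])
for k in('orange','white','green','yellow'):
  for m,st,c in comps(M[k],150):
    r=block(d,m,.038)[0]; 
    if 20<r[2]<60 and r[1]<60: print(k,r[0].round(4),'%.1f %.1f yaw %.1f'%r[1:])
"
```

```text
t 54.65 pos [0.7591 0.0964 0.1431] zyaw 89.39 tilt [ 0.004  0.    -1.   ] q1,7 [-0.48  1.58] w 0.499 F [ 0.1  0.3 -0.1]
edge (array([0.00937292, 0.6792942 ]), np.float64(-0.047), np.float64(0.246), 218) line (array([0.01010058, 0.68029813]), np.float64(-0.047), np.float64(0.246), 218)
y -0.042 gap to line centre 0.97 mm
y 0.098 gap to line centre 1.08 mm
y 0.238 gap to line centre 1.18 mm
outer line [0.01270836 0.67901188] 41 0.0012457830410095294 x at -.042,.098,.238 [0.67848 0.68026 0.68204]
orange [0.6507 0.2152] 41.0 33.7 yaw 89.3
white [0.658 0.154] 51.7 33.2 yaw 89.7
green [0.6555 0.0987] 46.1 32.0 yaw 89.4
green [0.6611 0.4195] 54.7 53.2 yaw 6.0
yellow [ 0.6562 -0.0121] 35.4 33.7 yaw -0.2
```

View pics/c45.png

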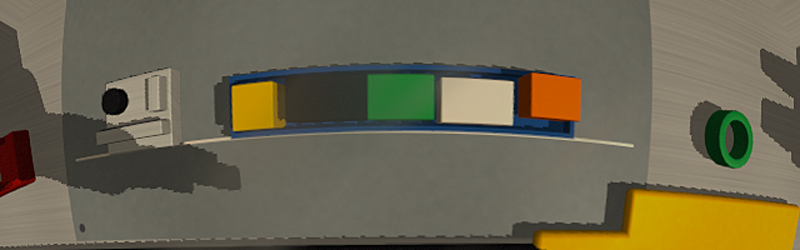

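View pics/side45.png

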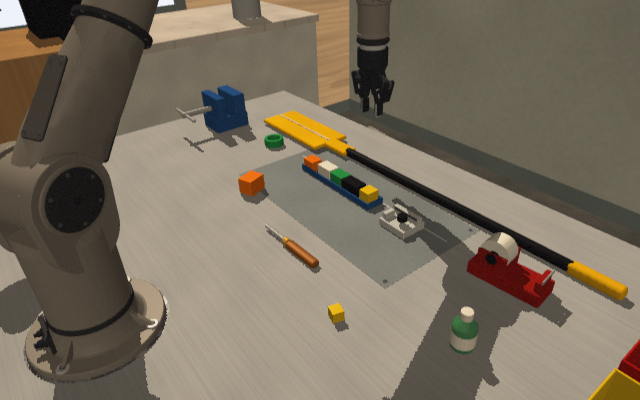

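```bash
python3 -c "
from station import bot
print(bot.hand_in()); print(bot.get_obs()['t'])"
```

```text
the job is handed in; nothing more can be done
None
the job is handed in; nothing more can be done
```

The job is handed in at about 55 s. All five spacer blocks are flat in the tray, and the tray and the jig have both been slid, never lifted, up to the scribed line.

**Packing:** I chose the smaller orange and the larger yellow block. The white block first came down leaning on the orange one. I moved the orange to the tray's end so the white fell flat, then closed the gaps. The yellow block lies with its 36 mm side across the tray. Packing was finished with the tray about 70 mm short of the line.

**Last checks:**
- **Tray:** its far edge is about 0.4 to 1.2 mm short of the line's centre along its whole length, which puts it on the 2.5 mm line. It is parallel to within about 0.5 mm. The low-resolution scene camera read a few mm short on its last reading, where the line's pixels merged with the tray edge, so I relied on the overhead wrist view.
- **Jig:** I estimate its far edge is 0 to 1 mm past the line's centre. The line was mostly hidden under the edge, so this reading is less certain.
- **Other things:** I saw no movement in the big orange block, small yellow block, burnisher, dispenser, glue, tape roll or paddle in the last pictures.

**Disagreement with the text:** the fingertips sit about 30 mm (shut) to 45 mm (open) above the reported TCP. My first grasp closed above the orange block without touching it, and I lowered all later grasps to match.

I saw no knocked part and no slackened grip.

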